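# Lay out the jeweller's bench for carving a wax ring

### The arm

A 7-joint arm with a two-finger parallel gripper is mounted at the origin on the work surface. World frame = base frame: x ahead of the robot, y to its left, z up, the work surface at z = 0. Lengths are in m, angles in rad, forces in N, time in s.
With the tool pointing down it reaches from about 0.4 to 0.875 m from the base axis. Payload 19.3 kg.
Tool frame: the origin (TCP) lies between the finger pads; the fingertips stand 17 mm ahead of it and the grasp point (between the pads) lies 2 mm behind it (bot.tips_ahead is the z of the fingertips in the tool frame, in m); z points along the fingers, y is the direction in which the jaws open and shut (so a half turn about z gives the same grasp; the last joint's range is limited). The gripper opens to 85 mm and grips with 20 to 120 N. Pads are 22 mm wide; open, the fingers measure 114 mm over their backs; the gripper's body (76 mm by 85 mm) begins 54 mm behind the grasp point. The pads swing forward as they close: fully open they stand 13 mm farther back than shut.
Start: joints at [-1.184, 0.521, -0.036, 1.599, 0.021, 1.021, -0.113], TCP at [0.276, 0.561, 0.211] pointing down, gripper open.
Joint ranges: [-2.91, 2.91], [-0.3, 2.13], [-1.5, 1.42], [0.17, 2.43], [-1.26, 4.41], [0.16, 1.93], [-2.52, 2.52]. Speed limits (rad/s): [1.89, 1.89, 2.39, 2.39, 3.01, 3.01, 3.01].

### API

Orientations are given as [roll, pitch, yaw] about the fixed x, y, z axes, in that order (R = Rz(yaw) Ry(pitch) Rx(roll)).
In Python, from workcell import telemetry, cams, job, bot gives the robot as it stands.
- The arm moves only by the tool arm_command, never from a script. Its argument "deltas" is a list of rows, each a list of 7 numbers: the opening, from -1 (shut) to 1 (fully open), so that 0 is half open, then the shift along the tool's x, y, z normalised to -1 to 1, where 1 is 150 mm, then the turn, a rotation vector about the tool's x, y, z normalised to -1 to 1, where 1 is 45 degrees. In form: [[hand, tx, ty, tz, rx, ry, rz], ...]. A call has 1 to 8 rows; each row is the pose to reach, as a shift and turn from the pose commanded when the call began, along the tool's axes at that moment; what a row does not reach only later rows make up. A row lasts 1/8 s, in which the tool goes at most 62.5 mm and 10.7 degrees, less where a joint would pass 70% of its speed; a pose out of reach is approached as far as the arm can. A call with a number of a shift or a turn outside -1 to 1 is refused whole. A call with a gripper value outside its range is refused whole. The fingers move at their own pace and stop on an object; "newtons" is the grip in N (left out, the last holds). Time passes only in rows, so rows that repeat a pose let the fingers close. It gives the time, the measured TCP pose, the force and the opening at its end, in the units of the state.
- telemetry.observe(): the state, without advancing time (a new reading comes with each control period).
- cams.grab_frame(name): name is "scene" or "top"; returns the picture (400x640x3 uint8, blue, green, red); there is no depth.
- cams.get_calibration(name): a dict with "fx", "fy", "cx", "cy" (pixels), "k1" (the pictures are not rectified: a ray, as slopes to the right and down, at radius r is drawn at 1 + k1 r^2 times it, then the intrinsics apply), "R" (3x3) and "t" (3): a world point X has camera coordinates R X + t. Camera axes: x right, y down, z forward; pixel columns grow to the right and rows downward; lengths in m; the calibration is good to about 2 mm. A picture is of the moment at which its call begins. get_calibration takes no time and is no camera call.
- job.job_done(): hands the job in, once; it reports no verdict.
The state is a dict: "clock": time; "qpos": joint angles; "qd": joint speeds; "joint_efforts": joint torques, N m; "position": TCP position; "tool_rot": TCP orientation; "force": force on the tool from outside, world axes, zero at the start; "moment": the same for the moment, N m; "grip_width": finger opening in m.
Only numpy, scipy, OpenCV 4.12 (cv2) and the standard library are available. Lean on these libraries where they do the work, as an engineer would, in place of code of your own. Each camera call takes 0.05 s, during which the arm holds its last target.

### The job

Lay out the bench for carving the next ring: lay the flat wax slab in the middle of the steel plate, squared up with its edges, with the wax ring lying flat on the middle of the slab, and set the brass dish upright behind the plate (the wooden pin marks its front), centred on the rear edge and 20 mm clear of it. Stand the wax tube halfway across the gap between the plate and the burr block, opposite the middle of the plate's side, and lay the graver along the gap between the plate and the stacked brass discs, its handle halfway across, alongside the plate and parallel to its side. Let go of everything and leave the jar and the pencil where they are.

Things in the scene. Friction and masses are not known exactly. Their poses are not given: they have to be found in the camera images.
- plate: Fixed square steel bench plate, 100 x 100 mm, 28 mm high, with a light-wood bench pin (55 mm long, 60 mm wide, 18 mm high) standing out of its front side (-x of its frame). Origin: centre of the steel square's underside, on the table. Its x points to the rear, away from the pin; y to the left; z up. It may stand turned by up to 0.2 rad. The burr block and the brass discs stand on its left and right, either way round, their centres about 200 mm from its centre.
- burr_block: Fixed dark steel block, 50 x 50 x 30 mm high, with nine thin upright burrs (small ball tips, up to 51 mm above the table). Origin: centre of its underside; z up. The clear gap between it and the plate is about 125 mm wide, so the middle of the gap is about 112 mm from the plate's centre.
- discs: Fixed stepped stack of four round brass discs, 60 mm across at the bottom, 36 mm at the top, 20 mm high. Origin: centre of its underside; z up. The clear gap between it and the plate is about 120 mm wide, so the middle of the gap is about 110 mm from the plate's centre.
- slab: Loose flat rectangular slab of green carving wax, 54 (its x) x 40 (its y) x 14 mm high, 30 g. Origin: centre of its underside; z up.
- ring: Loose carved signet ring of green wax lying flat: outside diameter 30 mm, hole 19 mm, 13 mm high, with a flat bezel block (18 mm wide) on its +x side that reaches 20 mm from the axis; 14 g. Origin: on the ring's axis at the underside; z up along the axis. Grip it across its y (30 mm).
- tube: Loose raw green wax tube standing upright: outside diameter 36 mm, hole 16 mm, 45 mm high, 45 g. Origin: on the axis at the lower end; z up along the axis.
- dish: Loose empty round brass dish with straight sides: outside diameter 50 mm, 20 mm high, wall 3 mm, 80 g. Origin: centre of its underside; z up along its axis.
- graver: Loose graver lying flat on the table: light-wood handle 50 mm long (its x), 22 mm wide (its y), 20 mm high with rounded edges, then a brass ferrule and a 4 mm steel shaft that ends 87 mm from the origin along +x, 10 mm above the table; 45 g. Origin: under the centre of the handle, on the table; z up. Grip the handle across its y.
- jar: Bystander: small closed amber glass jar with black cap, 38 mm across, 42 mm high, loose. Origin: centre of its underside. Not to be moved.
- pencil: Bystander: loose mechanical pencil lying on the table beyond the work, about 121 mm long (its x, from -50 to +71 mm), 8 mm thick, aluminium with a blue grip. Origin: underside of the barrel. Not to be moved.
There are look-alikes about, which are no part of the job. What is shaped like the dish but black is not meant. Of the things that look like the graver, take the one that is farthest from the robot's base at the start.

How it is judged:
By the outcome, as a careful person would: the job done as asked, in the order asked, and still so for the second after the job is handed in, with the robot touching nothing.
It also fails if it takes over 118 s, if anything falls off the work surface, if the arm or the gripper's body presses on something with over 40 N, if the wrist force passes 120 N, or if a joint passes its speed limit or range.

## Working session

There is one attempt and no reset: what is moved stays moved. The work goes in short steps, Python scripts to look and compute and a tool call to move; the robot and the scene stay as the last step left them, time stands still between calls to the robot, and variables do not carry over. Pictures are saved under pics/ and viewed, and the job is handed in when it is done.

Besides the shell and the picture viewer there is one more tool, called after "Emit:" as a command line: name --pt "numbers of a row" for each row, then --argument value for the rest. arm_command: Moves the arm, as the interface text tells. Its arguments: {"type":"object","properties":{"deltas":{"type":"array","items":{"type":"array","items":{"type":"number"}}},"newtons":{"type":"number"}},"required":["deltas"]}

```bash
ls -la; mkdir -p pics
python3 - <<'E'
from workcell import telemetry, cams, job, bot
import cv2
print(telemetry.observe())
for n in ("scene","top"):
    im=cams.grab_frame(n); cv2.imwrite(f"pics/{n}0.png",im); print(n,cams.get_calibration(n))
print([a for a in dir(bot) if a[0]!='_'], bot.tips_ahead)
E
```

```text
total 12
drwxr-xr-x  3 agent agent 4096 Dec  7 06:58 .
drwxr-xr-x 23 root  root  4096 Dec  7 06:58 ..
drwxr-xr-x  2 agent agent 4096 Dec  7 06:58 pics
{'clock': 0.0, 'qpos': array([-1.18420966,  0.52197964, -0.03632861,  1.60001511,  0.0211985 ,
        1.02107554, -0.11275839]), 'qd': array([-1.28911203e-03,  2.81336986e-04, -1.50152294e-03, -1.12607921e-04,
       -1.91996958e-05,  1.50891927e-03, -8.73156645e-04]), 'joint_efforts': array([ 1.24075217e-03, -9.27124000e+01,  1.98057912e+00, -3.69952655e+01,
        1.79942593e-02,  8.13704770e-03,  3.85661610e-05]), 'position': array([0.27554305, 0.56058635, 0.21094459]), 'tool_rot': array([-3.14050256e+00,  7.56528310e-05,  2.68483806e+00]), 'force': array([-0.47219   , -0.74613899, -0.21496036]), 'moment': array([-0.05555898,  0.04671275,  0.05274281]), 'grip_width': 0.08535791959969456}
scene {'fx': 402.05768531060215, 'fy': 402.05768531060215, 'cx': 315.8263996791511, 'cy': 198.48154691963268, 'k1': 0.012284971570301182, 'R': array([[-0.68958816,  0.72410331,  0.01194002],
       [ 0.40232972,  0.39675689, -0.8250544 ],
       [-0.60216191, -0.56414392, -0.56492714]]), 't': array([ 0.40024304, -0.16293622,  1.34819536])}
top {'fx': 435.5507655037908, 'fy': 435.5507655037908, 'cx': 313.5952276197296, 'cy': 204.509745407939, 'k1': -0.010700255075869507, 'R': array([[-1.37429671e-01, -9.90511512e-01, -1.70985985e-04],
       [-9.70184289e-01,  1.34644135e-01, -2.01527673e-01],
       [ 1.99638502e-01, -2.75299938e-02, -9.79482806e-01]]), 't': array([0.01850307, 0.5544919 , 1.08189342])}
['IKError', 'tips_ahead'] 0.017
```

View pics/top0.png

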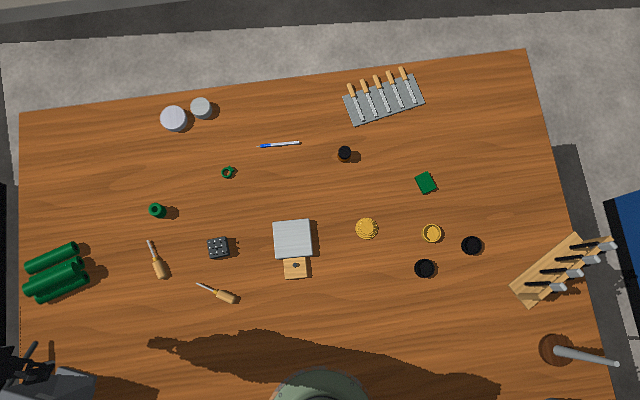

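View pics/scene0.png

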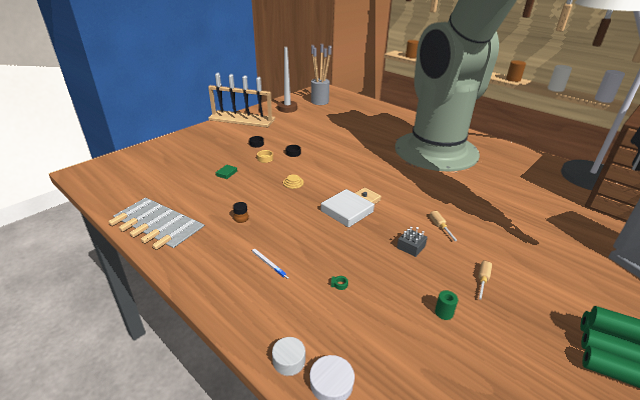

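The top view shows the plate at (292,239) with its pin at (296,268), burr block (218,247), discs (367,229), tube (157,210), ring (228,172), slab (426,183) and brass dish (432,233). There are two graver-like tools, at (158,262) and (222,293). I'll zoom in and measure.

```bash
cat > h.py <<'E'
import numpy as np, cv2
from workcell import telemetry, cams
def cal(n):
    c=cams.get_calibration(n); return c
def ray(n,uv):
    c=cal(n); R=np.array(c["R"]);t=np.array(c["t"])
    K=np.array([[c["fx"],0,c["cx"]],[0,c["fy"],c["cy"]],[0,0,1]])
    p=cv2.undistortPoints(np.array(uv,float).reshape(-1,1,2),K,np.array([c["k1"],0,0,0.])).reshape(-1,2)
    d=np.c_[p,np.ones(len(p))]@R
    return -R.T@t, d
def onz(n,uv,z):
    o,d=ray(n,uv); return (o+d*((z-o[2])/d[:,2])[:,None])[:,:2]
def proj(n,X):
    c=cal(n); R=np.array(c["R"]);t=np.array(c["t"]); p=np.atleast_2d(X)@R.T+t
    s=p[:,:2]/p[:,2:]; s=s*(1+c["k1"]*(s**2).sum(1))[:,None]
    return s*[c["fx"],c["fy"]]+[c["cx"],c["cy"]]
def crop(im,u0,v0,u1,v1,k,fn):
    cv2.imwrite(fn,cv2.resize(im[v0:v1,u0:u1],None,fx=k,fy=k,interpolation=cv2.INTER_NEAREST))
E
python3 - <<'E'
from h import *
im=cv2.imread("pics/top0.png")
crop(im,130,130,330,310,4,"pics/c1.png"); crop(im,330,60,530,290,2.5,"pics/c2.png")
for n,uv in dict(mat=(352,88),mat2=(403,72),grA=(160,270),grA_tip=(151,241),grB=(230,297),plate=(292,238),pen=(279,144),tube=(157,210),ring=(228,172),slab=(426,183),dish=(432,233),disc=(367,229),burr=(218,247)).items():
    p=onz("top",[uv],0.01)[0]; print(n,p.round(3),np.hypot(*p).round(3))
im=cv2.imread("pics/scene0.png")
crop(im,90,180,290,260,4,"pics/c3.png"); crop(im,320,180,520,330,4,"pics/c4.png")
E
```

```text
mat [ 0.886 -0.216] 0.912
mat2 [ 0.915 -0.371] 0.988
grA [0.442 0.368] 0.575
grA_tip [0.522 0.386] 0.65
grB [0.347 0.191] 0.396
plate [0.478 0.011] 0.479
pen [0.746 0.013] 0.746
tube [0.605 0.365] 0.706
ring [0.685 0.163] 0.704
slab [ 0.579 -0.374] 0.689
dish [ 0.44  -0.364] 0.571
disc [ 0.475 -0.192] 0.512
burr [0.482 0.21 ] 0.525
```

View pics/c1.png

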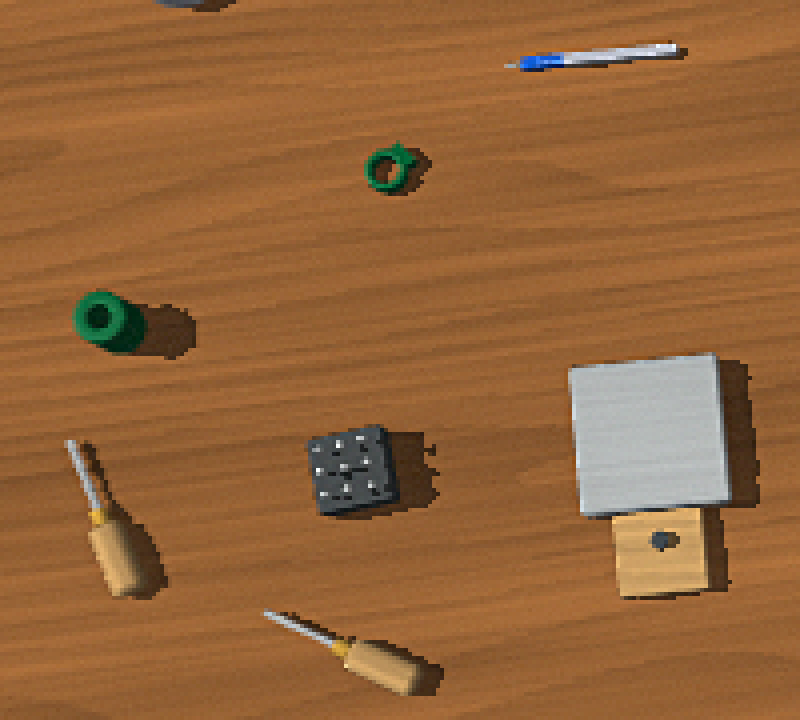

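View pics/c2.png

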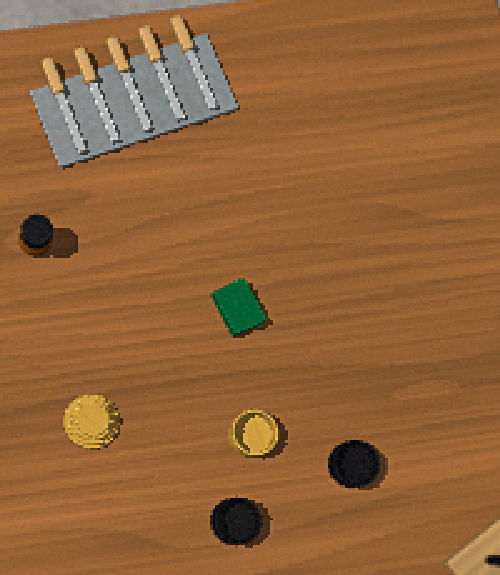

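View pics/c3.png

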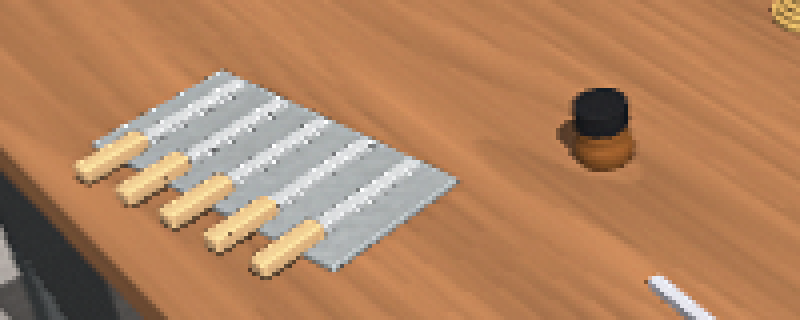

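View pics/c4.png

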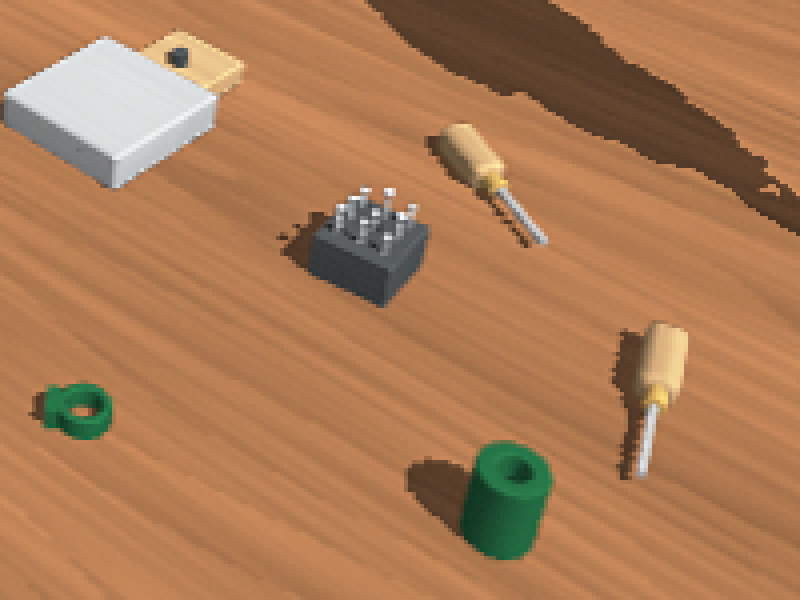

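The file-like tools on the grey mat have no ferrule and lie out of reach, so they are scenery. Of the two gravers, the one at (158,262) is farther from the base: 0.58 m against 0.40 m. Next come the precise measurements.

```bash
cat > m.py <<'E'
from h import *
HSV=dict(green=((60,90,20),(95,255,255)),brass=((20,120,90),(32,255,255)),plate=((0,0,130),(180,40,255)),dark=((85,0,15),(130,140,110)))
def comps(im,col,roi=None,minA=20,close=3):
    m=cv2.inRange(cv2.cvtColor(im,cv2.COLOR_BGR2HSV),*[np.array(x) for x in HSV[col]])
    if roi:
        k=np.zeros_like(m); u0,v0,u1,v1=roi; k[v0:v1,u0:u1]=1; m=m*k
    if close: m=cv2.morphologyEx(m,cv2.MORPH_CLOSE,np.ones((close,close),np.uint8))
    cs,_=cv2.findContours(m,cv2.RETR_EXTERNAL,cv2.CHAIN_APPROX_NONE)
    return [c for c in cs if cv2.contourArea(c)>minA]
def cen(c):
    M=cv2.moments(c); return np.array([M['m10']/M['m00'],M['m01']/M['m00']])
def tri(uvT,uvS):
    o1,d1=ray("top",[uvT]);o2,d2=ray("scene",[uvS]);d1=d1[0]/np.linalg.norm(d1[0]);d2=d2[0]/np.linalg.norm(d2[0])
    A=np.c_[d1,-d2]; s=np.linalg.lstsq(A,o2-o1,rcond=None)[0]; a=o1+d1*s[0];b=o2+d2*s[1]; return (a+b)/2,np.linalg.norm(a-b)
E
python3 - <<'E'
from m import *
T=cv2.imread("pics/top0.png");S=cv2.imread("pics/scene0.png")
for n,im in (("top",T),("scene",S)):
  for col in HSV:
    for c in comps(im,col):
      u=cen(c); p=onz(n,[u],0.01)[0]
      if 0.3<p[0]<0.8 and abs(p[1])<0.5: print(n,col,u.round(1),cv2.contourArea(c),p.round(3),np.round(cv2.minAreaRect(c),1) if 0 else cv2.boundingRect(c))
E
```

```text
top green [156.9 210.1] 175.0 [0.605 0.365] (148, 203, 18, 15)
top green [424.9 182.3] 260.5 [ 0.581 -0.371] (415, 171, 22, 23)
top green [226.9 171.9] 90.0 [0.686 0.166] (221, 166, 13, 12)
top brass [430.8 232.7] 256.0 [ 0.441 -0.361] (421, 224, 20, 18)
top brass [365.9 228. ] 327.0 [ 0.478 -0.19 ] (356, 218, 22, 21)
top plate [291.6 238.2] 1295.5 [0.478 0.012] (272, 218, 40, 41)
top plate [284.3 142.9] 40.5 [ 0.747 -0.002] (271, 141, 28, 5)
top dark [424.4 268.7] 214.5 [ 0.349 -0.326] (415, 259, 19, 18)
top dark [471.6 245.8] 205.0 [ 0.392 -0.462] (462, 238, 20, 16)
top dark [217.9 247.3] 342.5 [0.481 0.21 ] (207, 237, 23, 22)
top dark [344.4 151.7] 94.0 [ 0.699 -0.165] (339, 146, 12, 12)
scene green [445.8 304.7] 444.5 [0.588 0.358] (435, 291, 23, 29)
scene green [339.2 282.2] 165.5 [0.689 0.17 ] (331, 276, 17, 14)
scene green [226.  171.3] 165.5 [ 0.585 -0.365] (216, 165, 21, 14)
scene brass [294.4 181.2] 144.0 [ 0.48 -0.18] (286, 175, 17, 14)
scene brass [266.3 157. ] 21.5 [ 0.442 -0.348] (260, 155, 12, 7)
scene plate [481.5 289.5] 20.5 [0.501 0.39 ] (479, 281, 6, 18)
scene plate [263.5 257.8] 87.0 [0.75  0.002] (252, 249, 27, 19)
scene plate [450.5 233.9] 21.0 [0.382 0.258] (445, 227, 12, 14)
scene plate [416.8 234.4] 30.5 [0.441 0.201] (409, 227, 15, 15)
scene plate [407.3 231.5] 26.0 [0.448 0.179] (404, 227, 8, 10)
scene plate [349.3 206. ] 983.0 [0.464 0.011] (321, 189, 54, 38)
scene dark [411.6 242.5] 450.5 [0.475 0.208] (397, 230, 30, 27)
scene dark [239.9 207.7] 111.5 [ 0.67  -0.187] (234, 202, 13, 12)
scene dark [293.  150.1] 113.0 [ 0.351 -0.322] (286, 145, 14, 11)
scene dark [256.1 141. ] 101.0 [ 0.393 -0.458] (250, 136, 13, 11)
```

Run:
```python
from m import *
T=cv2.imread("pics/top0.png");S=cv2.imread("pics/scene0.png")
for n in("top","scene"): print(n,ray(n,[(300,200)])[0].round(3))
crop(T,262,208,332,288,8,"pics/p1.png");crop(S,310,180,390,230,8,"pics/p2.png")
H=cv2.cvtColor(T,cv2.COLOR_BGR2HSV); print(H[238,262:325].tolist()[5:14]); print(H[238,305:320].tolist()); print(H[250:262,285].tolist())
print('tube');print(H[203:222,157].tolist())
HS=cv2.cvtColor(S,cv2.COLOR_BGR2HSV); print(HS[188:232,348].tolist())
```

```text
top [ 0.325 -0.027  1.171]
scene [1.153 0.535 0.622]
[[14, 167, 131], [13, 176, 132], [14, 173, 130], [14, 173, 134], [13, 162, 134], [14, 184, 133], [13, 78, 156], [90, 11, 194], [77, 10, 187]]
[[70, 4, 184], [83, 6, 185], [60, 4, 182], [90, 4, 186], [98, 5, 191], [95, 10, 146], [14, 48, 69], [15, 174, 69], [12, 143, 75], [13, 170, 72], [14, 174, 69], [13, 152, 72], [13, 164, 70], [13, 156, 62], [14, 168, 155]]
[[84, 7, 183], [80, 4, 182], [85, 8, 185], [81, 10, 183], [90, 9, 189], [90, 5, 186], [90, 7, 191], [98, 19, 161], [19, 78, 69], [17, 133, 237], [17, 129, 218], [17, 128, 197]]
tube
[[76, 255, 80], [75, 221, 111], [74, 206, 115], [73, 173, 122], [75, 227, 129], [74, 209, 67], [73, 220, 66], [74, 216, 84], [74, 182, 116], [75, 210, 120], [75, 212, 118], [74, 187, 94], [76, 214, 37], [76, 255, 36], [74, 222, 39], [15, 157, 146], [14, 174, 166], [14, 167, 165], [14, 173, 165]]
[[13, 144, 200], [12, 137, 188], [20, 7, 213], [102, 6, 226], [113, 4, 227], [105, 2, 223], [110, 3, 223], [105, 2, 224], [105, 2, 227], [105, 2, 224], [100, 3, 224], [105, 2, 226], [90, 2, 226], [100, 3, 226], [100, 3, 227], [100, 3, 226], [110, 3, 225], [105, 2, 224], [75, 2, 225], [110, 3, 225], [105, 5, 226], [90, 3, 225], [105, 2, 224], [100, 3, 225], [90, 3, 223], [110, 3, 223], [90, 3, 223], [110, 3, 225], [105, 2, 222], [102, 6, 223], [90, 4, 217], [105, 5, 226], [110, 5, 157], [90, 6, 164], [100, 5, 165], [108, 7, 173], [90, 3, 173], [96, 7, 174], [103, 12, 188], [13, 106, 147], [13, 142, 188], [13, 140, 182], [13, 140, 184], [13, 139, 183]]
```

View pics/p1.png

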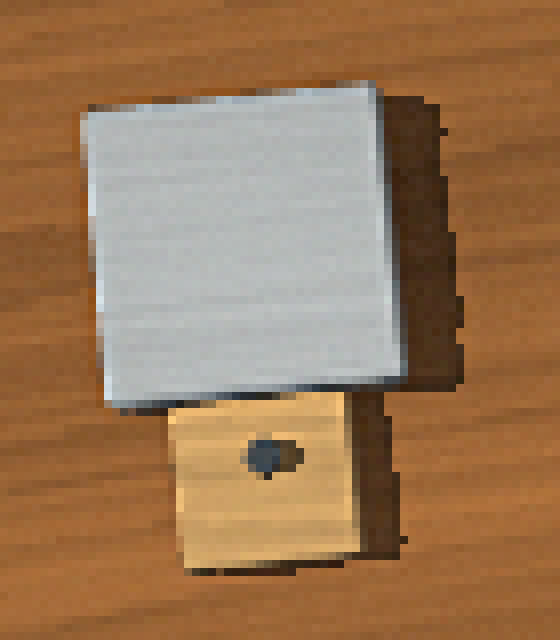

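View pics/p2.png

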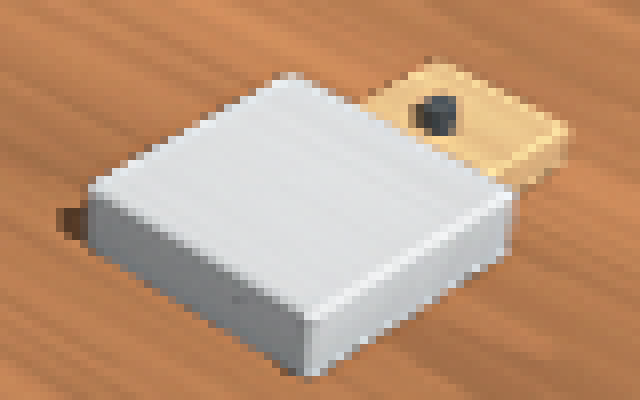

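```bash
cat >> m.py <<'E'
def region(im,lo,hi,roi,k=0,up=4):
    u0,v0,u1,v1=roi
    sub=cv2.resize(im[v0:v1,u0:u1],None,fx=up,fy=up,interpolation=cv2.INTER_LINEAR)
    m=cv2.inRange(cv2.cvtColor(sub,cv2.COLOR_BGR2HSV),np.array(lo),np.array(hi))
    if k: m=cv2.morphologyEx(m,cv2.MORPH_CLOSE,np.ones((k,k),np.uint8))
    cs,_=cv2.findContours(m,cv2.RETR_EXTERNAL,cv2.CHAIN_APPROX_NONE)
    c=max(cs,key=cv2.contourArea); f=np.zeros_like(m); cv2.drawContours(f,[c],-1,255,-1)
    ys,xs=np.nonzero(f)
    tr=lambda x,y: np.c_[(x+.5)/up-.5+u0,(y+.5)/up-.5+v0]
    return tr(xs,ys), tr(c[:,0,0],c[:,0,1])   # filled pixels, contour
def wrect(n,pts,z):
    w=onz(n,pts,z); r=cv2.minAreaRect((w*1000).astype(np.float32)); return w.mean(0),r
E
python3 - <<'E'
from m import *
T=cv2.imread("pics/top0.png");S=cv2.imread("pics/scene0.png")
def rep(lbl,n,im,lo,hi,roi,z,k=0):
    f,c=region(im,lo,hi,roi,k); w=onz(n,f,z); r=wrect(n,c,z)[1]
    print(lbl,n,"cen",w.mean(0).round(4),"rect",np.round(r[0],1),np.round(r[1],1),round(r[2],1), "uv",f.mean(0).round(2)); return f.mean(0)
rep("plate","top",T,(0,0,120),(180,90,255),(264,210,326,262),.028)
rep("plate","scene",S,(0,0,195),(180,60,255),(315,184,380,232),.028)
G=((55,80,15),(100,255,255))
for l,rT,rS,z in (("slab",(405,162,445,204),(208,155,246,188),.007),("ring",(212,158,244,190),(322,268,360,298),.0065),("tube",(140,195,180,230),(425,280,470,330),.0225)):
    a=rep(l,"top",T,*G,rT,z);b=rep(l,"scene",S,*G,rS,z); print(tri(a,b))
B=((16,90,60),(35,255,255))
a=rep("dish","top",T,*B,(415,218,450,248),.01,5)
b=rep("dish","scene",S,*B,(252,145,280,168),.01,5);print(tri(a,b))
a=rep("disc","top",T,*B,(350,212,384,244),.01,5)
b=rep("disc","scene",S,*B,(278,170,310,194),.01,5);print(tri(a,b))
D=((80,0,10),(140,255,130))
a=rep("burr","top",T,*D,(200,230,236,262),.015,9)
b=rep("burr","scene",S,*D,(390,225,432,262),.015,9);print(tri(a,b))
crop(T,140,230,175,285,12,"pics/g1.png")
E
```

```text
plate top cen [0.4761 0.0113] rect [476.   11.2] [ 99.4 100.8] 87.8 uv [291.56 238.08]
plate scene cen [0.4812 0.0238] rect [487.9  22.7] [117.  118.7] 88.2 uv [349.48 205.32]
slab top cen [ 0.5817 -0.3726] rect [ 582.2 -372.6] [55.9 43.9] 16.1 uv [425.05 182.27]
slab scene cen [ 0.5815 -0.3694] rect [ 580.8 -370.2] [68.6 52.5] 17.2 uv [226.09 171.31]
(array([ 0.58106077, -0.37210745,  0.00594186]), np.float64(0.0021793238529728876))
ring top cen [0.6869 0.1661] rect [687.2 166.1] [31.1 34.4] 39.2 uv [226.97 171.75]
ring scene cen [0.6859 0.1674] rect [686.  167.5] [38.3 34.5] 41.8 uv [339.18 282.18]
(array([0.68641168, 0.16676907, 0.00649929]), np.float64(0.0017411034307582467))
tube top cen [0.6015 0.3606] rect [601.6 360.1] [51.2 34.7] 57.0 uv [156.96 210.08]
tube scene cen [0.5991 0.3612] rect [598.8 360.4] [74.6 35.1] 15.7 uv [445.89 304.65]
(array([0.60088734, 0.36099614, 0.02348231]), np.float64(0.0015752823669726841))
dish top cen [ 0.441  -0.3606] rect [ 441.3 -360.4] [56.7 52. ] 88.8 uv [430.77 232.8 ]
dish scene cen [ 0.4408 -0.3577] rect [ 440.2 -358.4] [88.5 51.4] 52.2 uv [264.68 155.84]
(array([ 0.44035968, -0.35998045,  0.00907493]), np.float64(0.0021963276367124003))
disc top cen [ 0.4778 -0.1902] rect [ 478.  -190.1] [61.5 61. ] 36.3 uv [366.03 228.04]
disc scene cen [ 0.4839 -0.1827] rect [ 481.5 -181.6] [75.3 62.5] 19.1 uv [292.97 181.48]
(array([ 0.47796312, -0.19032852,  0.00402022]), np.float64(0.0017559290300507454))
burr top cen [0.4802 0.2089] rect [480.4 209. ] [52.3 53.1] 4.6 uv [217.89 247.28]
burr scene cen [0.4799 0.2105] rect [478.7 209.3] [77.8 58.1] 4.9 uv [411.62 242.3 ]
(array([0.47992456, 0.20971201, 0.0143409 ]), np.float64(0.0014611543694136404))
```

View pics/g1.png

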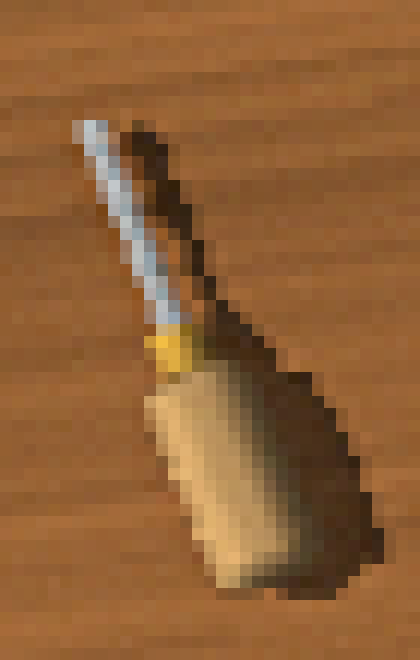

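Run:
```python
from m import *
T=cv2.imread("pics/top0.png");S=cv2.imread("pics/scene0.png")
crop(S,465,250,505,310,10,"pics/g2.png")
# plate top-face lines: per-side fit in top view
f,c=region(T,(0,0,120),(180,90,255),(264,210,326,262))
w=onz("top",c,.028); ce=w.mean(0)
def sides(w,ce,yaw):
  out=[]
  for it in range(3):
    ang=[]; out=[]
    ex=np.array([np.cos(yaw),np.sin(yaw)]);ey=np.array([-ex[1],ex[0]])
    a=(w-ce)@ex;b=(w-ce)@ey
    for s in(1,-1):
      k=(abs(b)<.04)&(s*a>.042); p=np.polyfit(b[k],a[k],1); ang.append(-p[0]); out.append(p[1])
      k=(abs(a)<.04)&(s*b>.042); p=np.polyfit(a[k],b[k],1); ang.append(p[0]); out.append(p[1])
    print("yaw",round(yaw,4),"d",np.round(ang,4),"off x+,y+,x-,y-",np.round(out,4))
    yaw+=np.mean(ang); ce=ce+ex*(out[0]+out[2])/2+ey*(out[1]+out[3])/2
  return ce,yaw
print(sides(w,ce,-.03))
q=np.array([(88,187),(290,73),(512,193),(308,312)])/8-.5+[310,180]
w=onz("scene",q,.028); print("scene corners",w.round(4),w.mean(0).round(4))
L=[w[(i+1)%4]-w[i] for i in range(4)]; print([ (np.linalg.norm(l).round(4), np.degrees(np.arctan2(l[1],l[0])).round(1)) for l in L])
# graver top
st=np.array([(90,125),(178,345),(170,318),(110,175)])/12-.5+[140,230]
print(onz("top",st,.01).round(4))
```

```text
yaw -0.03 d [-0.0086 -0.0086 -0.0137 -0.0055] off x+,y+,x-,y- [ 0.0525  0.0494 -0.0461 -0.0483]
yaw -0.0391 d [ 0.0005  0.0011 -0.0047  0.004 ] off x+,y+,x-,y- [ 0.0493  0.0488 -0.0493 -0.0489]
yaw -0.0389 d [ 0.0003  0.0008 -0.0049  0.0038] off x+,y+,x-,y- [ 0.0493  0.0489 -0.0493 -0.0489]
(array([0.47640964, 0.01127819]), np.float64(-0.03888156371444402))
scene corners [[ 0.5258 -0.0358]
 [ 0.4283 -0.033 ]
 [ 0.4324  0.0638]
 [ 0.5273  0.0575]] [0.4785 0.0131]
[(np.float64(0.0976), np.float64(178.3)), (np.float64(0.0968), np.float64(87.6)), (np.float64(0.0951), np.float64(-3.8)), (np.float64(0.0933), np.float64(-90.9))]
[[0.5266 0.3967]
 [0.4749 0.3804]
 [0.4811 0.3818]
 [0.5148 0.393 ]]
```

View pics/g2.png

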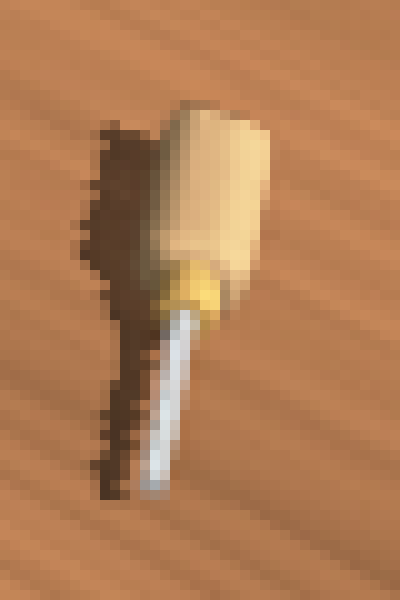

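```bash
cat > plan.py <<'E'
import sys
from m import *
from scipy.spatial.transform import Rotation as Rn
# usage: plan.py x y z yaw : tool-down target; prints total tool-frame shift (unit 150mm) and turn (unit 45deg)
s=telemetry.observe(); p=s["position"]; R=Rn.from_euler("xyz",s["tool_rot"])
print("t",round(s["clock"],2),"pos",p.round(4),"rpy",s["tool_rot"].round(4),"q",s["qpos"].round(2),"F",s["force"].round(1),"w",round(s["grip_width"],4))
if len(sys.argv)>4:
    x,y,z,yaw=map(float,sys.argv[1:5]); G=Rn.from_euler("xyz",[np.pi,0,yaw])
    d=R.inv().apply(np.array([x,y,z])-p)/.15; r=(R.inv()*G).as_rotvec()/(np.pi/4)
    print("shift",d.round(3),"turn",r.round(3))
E
python3 - <<'E'
from m import *
T=cv2.imread("pics/top0.png");S=cv2.imread("pics/scene0.png")
G=((55,80,15),(100,255,255))
for n,im,roi in (("top",T,(405,162,445,204)),("scene",S,(208,155,246,188))):
    f,c=region(im,*G,roi); w=onz(n,f,.014); e,v=np.linalg.eigh(np.cov(w.T)); print(n,np.degrees(np.arctan2(v[1,1],v[0,1])),np.sqrt(12*e))
    if n=="top": print(cv2.boxPoints(wrect(n,c,.014)[1]).round(1))
q=np.array([(152,490),(203,275),(182,320)])/10-.5+[465,250]; print("graver scene",onz("scene",q,.01).round(4))
E
python3 plan.py 0.581 -0.372 0.12 -2.86
```

```text
top -164.0007183551807 [0.04237789 0.05350436]
[[ 547.9 -357.2]
 [ 560.  -399.1]
 [ 613.4 -383.7]
 [ 601.3 -341.8]]
scene -147.72624994334944 [0.04735509 0.06438678]
graver scene [[0.5266 0.3981]
 [0.4626 0.3796]
 [0.4781 0.3821]]
t 0.1 pos [0.2756 0.5606 0.211 ] rpy [-3.1407e+00  1.0000e-04  2.6848e+00] q [-1.18  0.52 -0.04  1.6   0.02  1.02 -0.11] F [ 0.7 -0.4 -0.5] w 0.0854
shift [-4.57  -4.681  0.611] turn [-0.001 -0.    -0.94 ]
```

Emit:
arm_command --pt "1 -1 -1 0 0 0 0" --pt "1 -1 -1 0 0 0 0" --pt "1 -1 -1 0 0 0 0" --pt "1 -1 -1 0 0 0 0" --newtons 30

```text
clock: 0.6
position: [0.3453, 0.3567, 0.2116]
tool_rot: [-3.141, 0.001, 2.681]
force: [0.6, 0.6, -0.8]
grip_width: 0.0853
```

Emit:
arm_command --pt "1 -1 -1 0 0 0 -0.25" --pt "1 -1 -1 0 0 0 -0.4" --pt "1 -1 -1 0 0 0 -0.4" --pt "1 -1 -1 0 0 0 -0.4"

```text
clock: 1.1
position: [0.4131, 0.1562, 0.2115]
tool_rot: [-3.141, 0.0, 2.996]
force: [0.2, 1.1, 0.0]
grip_width: 0.0855
```

```bash
python3 plan.py 0.581 -0.372 0.12 -2.86
```

```text
t 1.1 pos [0.4131 0.1562 0.2115] rpy [-3.1411  0.      2.9959] q [-0.52  0.23  0.03  2.06 -0.01  0.85  0.94] F [0.2 1.1 0. ] w 0.0855
shift [-1.619 -3.321  0.612] turn [-0.001 -0.    -0.544]
```

Emit:
arm_command --pt "1 -0.5 -1 0 0 0 -0.2" --pt "1 -0.5 -1 0 0 0 -0.2" --pt "1 -0.5 -1 0 0 0 -0.2" --pt "1 -0.5 -1 0 0 0 -0.2"

```text
clock: 1.6
position: [0.4659, -0.0034, 0.2113]
tool_rot: [-3.141, -0.0, -3.133]
force: [0.5, 0.5, -0.2]
grip_width: 0.0857
```

Emit:
arm_command --pt "1 -0.3 -1 0 0 0 -0.2" --pt "1 -0.3 -1 0 0 0 -0.2" --pt "1 -0.3 -1 0 0 0 -0.2" --pt "1 -0.3 -1 0 0 0 -0.2"

```text
clock: 2.1
position: [0.5127, -0.1512, 0.2111]
tool_rot: [-3.141, -0.001, -2.973]
force: [0.7, 1.0, -1.0]
grip_width: 0.0852
```

```bash
python3 plan.py 0.581 -0.372 0.08 -2.86
```

```text
t 2.1 pos [ 0.5127 -0.1512  0.2111] rpy [-3.1411e+00 -7.0000e-04 -2.9733e+00] q [ 0.07  0.38  0.13  1.84 -0.06  0.92  1.97] F [ 0.7  1.  -1. ] w 0.0852
shift [-0.203 -1.527  0.874] turn [-0.001 -0.001 -0.144]
```

Emit:
arm_command --pt "1 -0.1 -1 0.2 0 0 -0.144" --pt "1 -0.1 -1 0.2 0 0 -0.144" --pt "1 -0.1 -1 0.2 0 0 -0.144" --pt "1 -0.1 -1 0.2 0 0 -0.144"

```text
clock: 2.6
position: [0.5528, -0.2949, 0.1804]
tool_rot: [3.141, -0.001, -2.858]
force: [0.0, 0.7, -0.3]
grip_width: 0.0855
```

```bash
python3 plan.py 0.581 -0.372 0.08 -2.86
```

```text
t 2.6 pos [ 0.5528 -0.2949  0.1804] rpy [ 3.1407e+00 -1.4000e-03 -2.8584e+00] q [ 0.31  0.56  0.13  1.63 -0.08  0.96  2.32] F [ 0.   0.7 -0.3] w 0.0855
shift [-0.038 -0.547  0.669] turn [ 0.001 -0.002  0.002]
```

Emit:
arm_command --pt "1 -0.038 -0.547 0.669 0 0 0" --pt "1 -0.038 -0.547 0.669 0 0 0" --pt "1 -0.038 -0.547 0.669 0 0 0" --pt "1 -0.038 -0.547 0.669 0 0 0"

```text
clock: 3.1
position: [0.5821, -0.3697, 0.0814]
tool_rot: [3.141, 0.0, -2.856]
force: [0.1, -0.2, 0.5]
grip_width: 0.0852
```

```bash
python3 plan.py 0.581 -0.372 0.02 -2.86
python3 - <<'E'
from m import *
T=cams.grab_frame("top");S=cams.grab_frame("scene")
crop(T,380,140,480,220,7,"pics/a1.png");crop(S,180,120,280,200,7,"pics/a2.png")
E
```

```text
t 3.1 pos [ 0.5821 -0.3697  0.0814] rpy [ 3.1407e+00  2.0000e-04 -2.8557e+00] q [ 0.41  0.77  0.11  1.52 -0.1   0.86  2.42] F [ 0.1 -0.2  0.5] w 0.0852
shift [ 0.011 -0.013  0.409] turn [0.001 0.    0.005]
```

View pics/a1.png

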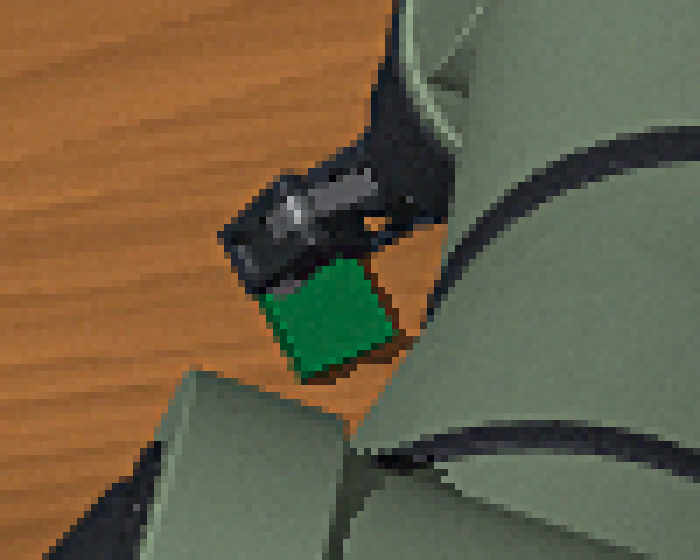

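View pics/a2.png

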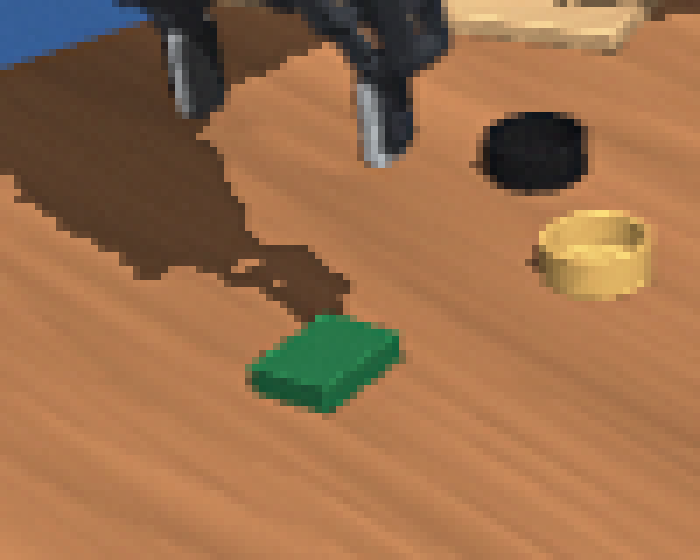

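The crops show the slab at top (424,185) and scene (226,171), between the open fingers and aligned with them. Next I lower and grip.

Emit:
arm_command --pt "1 0 0 0.2 0 0 0" --pt "1 0 0 0.4 0 0 0" --pt "1 0 0 0.4 0 0 0" --pt "1 0 0 0.4 0 0 0"

```text
clock: 3.7
position: [0.5825, -0.3715, 0.0232]
tool_rot: [-3.14, 0.002, -2.856]
force: [-0.8, 0.1, -0.0]
grip_width: 0.0855
```

```bash
python3 plan.py 0.581 -0.372 0.02 -2.86
```

```text
t 3.7 pos [ 0.5825 -0.3715  0.0232] rpy [-3.1401e+00  1.7000e-03 -2.8565e+00] q [ 0.42  0.85  0.1   1.53 -0.11  0.76  2.42] F [-0.8  0.1 -0. ] w 0.0855
shift [ 0.011 -0.     0.022] turn [-0.002  0.002  0.004]
```

Emit:
arm_command --pt "-0.3 0.008 0 0.02 0 0 0" --pt "-0.5 0.008 0 0.02 0 0 0" --pt "-0.6 0.008 0 0.02 0 0 0" --pt "-0.6 0.008 0 0.02 0 0 0" --pt "-0.6 0.008 0 0.02 0 0 0" --pt "-0.6 0.008 0 0.02 0 0 0" --newtons 30

```text
clock: 4.45
position: [0.5804, -0.3719, 0.0181]
tool_rot: [3.142, -0.0, -2.857]
force: [-0.3, -1.3, -0.7]
grip_width: 0.0168
```

```bash
python3 plan.py 0.581 -0.372 0.12 -2.86
```

```text
t 4.45 pos [ 0.5804 -0.3719  0.0181] rpy [ 3.1416 -0.     -2.857 ] q [ 0.42  0.85  0.1   1.54 -0.11  0.76  2.42] F [-0.3 -1.3 -0.7] w 0.0168
shift [-0.004 -0.002 -0.679] turn [ 0.    -0.     0.004]
```

The opening of 17 mm means the jaws missed the slab. Looking again.

Run:
```python
from m import *
T=cams.grab_frame("top");S=cams.grab_frame("scene")
crop(T,380,140,480,220,7,"pics/b1.png");crop(S,180,120,280,200,7,"pics/b2.png")
```

```text
(no output)
```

View pics/b1.png

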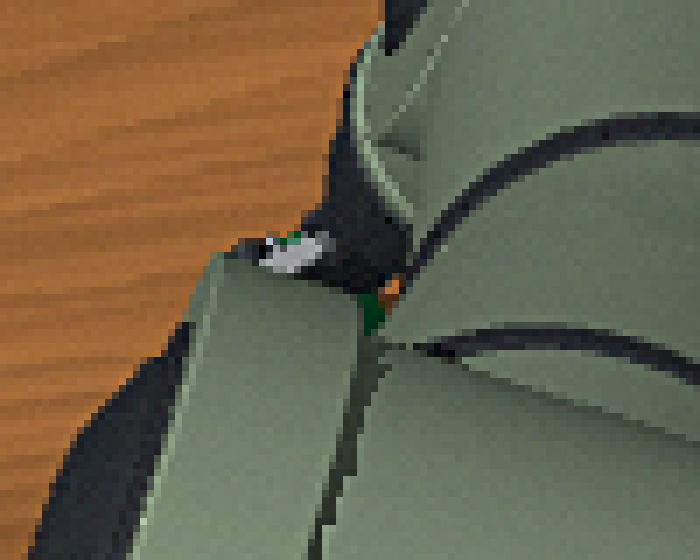

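View pics/b2.png

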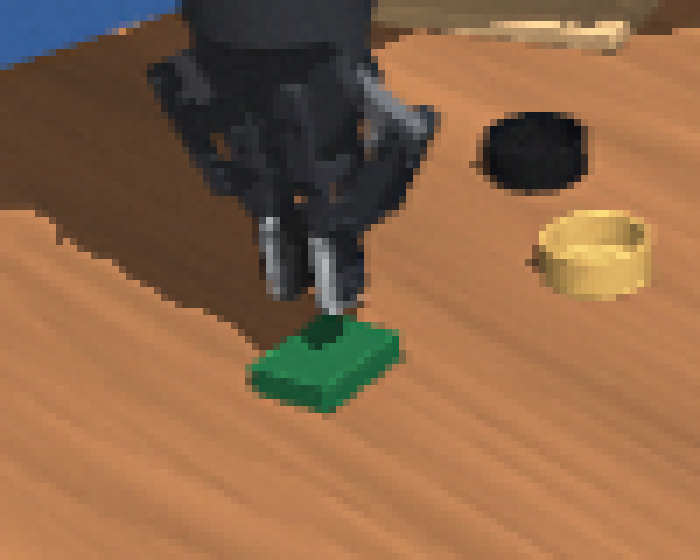

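```bash
python3 - <<'E'
from m import *
for uv in ((280/7+180-.5,298/7+120-.5),(340/7+180-.5,312/7+120-.5)):
  for z in (0,.02,.03,.04,.05): print(np.round(uv,1),z,onz("scene",[uv],z)[0].round(4))
print("tips expected px", proj("scene",[[.5804+.0023*s*2,-.3719-.008*s,z] for s in(1,-1) for z in (.001,.02,.03)]).round(1))
E
python3 plan.py
```

```text
[219.5 162.1] 0 [ 0.5558 -0.4408]
[219.5 162.1] 0.02 [ 0.575  -0.4094]
[219.5 162.1] 0.03 [ 0.5846 -0.3937]
[219.5 162.1] 0.04 [ 0.5942 -0.378 ]
[219.5 162.1] 0.05 [ 0.6038 -0.3623]
[228.1 164.1] 0 [ 0.5445 -0.4115]
[228.1 164.1] 0.02 [ 0.5641 -0.381 ]
[228.1 164.1] 0.03 [ 0.5738 -0.3658]
[228.1 164.1] 0.04 [ 0.5836 -0.3506]
[228.1 164.1] 0.05 [ 0.5934 -0.3354]
tips expected px [[223.3 172.2]
 [222.5 166.7]
 [222.1 163.7]
 [229.  173. ]
 [228.3 167.5]
 [227.9 164.5]]
t 4.55 pos [ 0.5804 -0.3719  0.0182] rpy [-3.1416 -0.     -2.857 ] q [ 0.42  0.85  0.1   1.54 -0.11  0.76  2.42] F [ 0.2 -0.1 -0.1] w 0.0173
```

Run:
```python
from m import *
ps=-2.856; ty=np.array([np.sin(ps),-np.cos(ps)])
for s in (1,-1):
  xy=np.array([.5821,-.3697])+s*.0425*ty
  print(s,xy.round(3),proj("scene",[[*xy,z] for z in (.065,.077,.09,.1)]).round(1).tolist(),proj("top",[[*xy,z] for z in (.065,.077,.09,.1)]).round(1).tolist())
print("seen scene",(180+205/7,120+118/7),(180+380/7,120+165/7),"top",(380+290/7,140+290/7))
```

```text
1 [ 0.57  -0.329] [[235.5, 157.4], [235.1, 153.7], [234.6, 149.7], [234.3, 146.5]] [[415.0, 183.1], [416.1, 182.0], [417.3, 180.7], [418.2, 179.7]]
-1 [ 0.594 -0.41 ] [[212.0, 150.8], [211.4, 147.1], [210.8, 143.1], [210.3, 140.0]] [[443.7, 170.3], [445.1, 169.0], [446.6, 167.6], [447.7, 166.5]]
seen scene (209.28571428571428, 136.85714285714286) (234.28571428571428, 143.57142857142858) top (421.42857142857144, 181.42857142857144)
```

The two views put the fingertips about 29 mm higher than the reported TCP height implies, while x and y agree. I'll confirm that with a gentle touch of the shut fingers on the bare table beside the slab.

Emit:
arm_command --pt "-1 0.4 0 0 0 0 0" --pt "-1 0.4 0 0 0 0 0" --pt "-1 0.4 0 0.06 0 0 0" --pt "-1 0.4 0 0.12 0 0 0" --pt "-1 0.4 0 0.12 0 0 0" --pt "-1 0.4 0 0.12 0 0 0" --newtons 30

```text
clock: 5.3
position: [0.5231, -0.3885, -0.0]
tool_rot: [3.142, -0.0, -2.856]
force: [-0.7, -0.9, -0.2]
grip_width: 0.0001
```

```bash
python3 plan.py
python3 - <<'E'
from m import *
S=cams.grab_frame("scene");T=cams.grab_frame("top")
crop(S,190,110,270,180,8,"pics/d2.png");crop(T,380,140,480,220,7,"pics/d1.png")
E
```

```text
t 5.3 pos [ 0.5231 -0.3885 -0.    ] rpy [ 3.1415e+00 -1.0000e-04 -2.8565e+00] q [ 0.5   0.83  0.07  1.65 -0.08  0.66  2.47] F [-0.7 -0.9 -0.2] w 0.0001
```

View pics/d2.png

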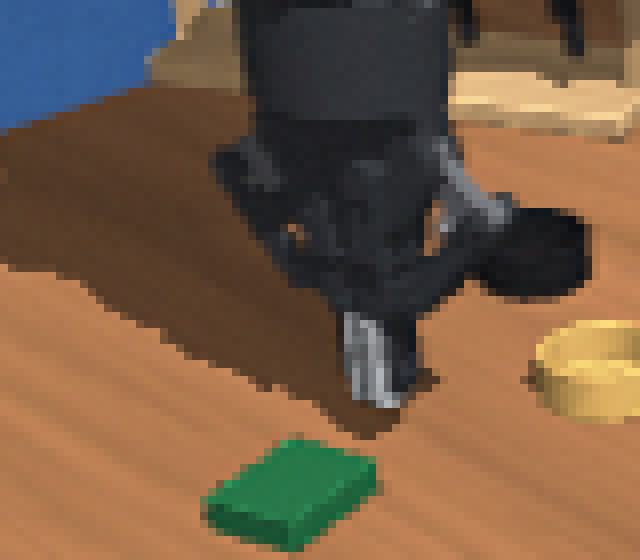

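Emit:
arm_command --pt "-1 0 0 0.02 0 0 0" --pt "-1 0 0 0.04 0 0 0" --pt "-1 0 0 0.04 0 0 0"

```text
clock: 5.78
position: [0.5226, -0.3886, -0.0062]
tool_rot: [3.141, -0.0, -2.857]
force: [-1.1, 1.0, 0.3]
grip_width: -0.0002
```

Emit:
arm_command --pt "-1 0 0 0.01 0 0 0" --pt "-1 0 0 0.02 0 0 0" --pt "-1 0 0 0.02 0 0 0"

```text
clock: 6.15
position: [0.5227, -0.3887, -0.009]
tool_rot: [3.141, -0.0, -2.857]
force: [-0.3, 0.3, -0.5]
grip_width: 0.0002
```

Emit:
arm_command --pt "-1 0 0 0.01 0 0 0" --pt "-1 0 0 0.014 0 0 0" --pt "-1 0 0 0.014 0 0 0"

```text
clock: 6.52
position: [0.5228, -0.3887, -0.011]
tool_rot: [3.142, -0.0, -2.857]
force: [0.5, -0.4, -0.2]
grip_width: 0.0001
```

Emit:
arm_command --pt "-1 0 0 0.01 0 0 0" --pt "-1 0 0 0.014 0 0 0" --pt "-1 0 0 0.014 0 0 0"

```text
clock: 6.9
position: [0.5228, -0.3887, -0.0131]
tool_rot: [3.142, -0.0, -2.857]
force: [-0.3, 0.1, 0.0]
grip_width: 0.0001
```

Emit:
arm_command --pt "-1 0 0 0.01 0 0 0" --pt "-1 0 0 0.01 0 0 0" --pt "-1 0 0 0.01 0 0 0"

```text
clock: 7.28
position: [0.5228, -0.3887, -0.0145]
tool_rot: [-3.142, -0.0, -2.857]
force: [-0.4, 0.2, 0.1]
grip_width: 0.0002
```

```bash
python3 plan.py
python3 - <<'E'
from m import *
S=cams.grab_frame("scene")
crop(S,190,110,270,180,8,"pics/e2.png")
E
```

```text
t 7.28 pos [ 0.5228 -0.3887 -0.0145] rpy [-3.1416 -0.     -2.857 ] q [ 0.51  0.85  0.07  1.66 -0.08  0.64  2.47] F [-0.4  0.2  0.1] w 0.0002
```

View pics/e2.png

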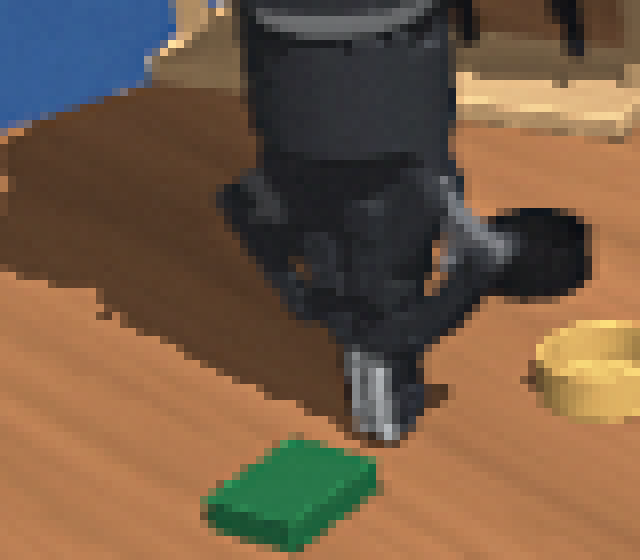

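Emit:
arm_command --pt "-1 0 0 0.01 0 0 0" --pt "-1 0 0 0.01 0 0 0" --pt "-1 0 0 0.01 0 0 0"

```text
clock: 7.7
position: [0.5228, -0.3887, -0.0161]
tool_rot: [3.142, -0.0, -2.857]
force: [0.6, 0.1, 0.3]
grip_width: 0.0002
```

Emit:
arm_command --pt "-1 0 0 0.01 0 0 0" --pt "-1 0 0 0.01 0 0 0" --pt "-1 0 0 0.01 0 0 0"

```text
clock: 8.07
position: [0.5228, -0.3887, -0.0176]
tool_rot: [-3.142, -0.0, -2.857]
force: [-0.0, -0.2, 0.3]
grip_width: -0.0002
```

Emit:
arm_command --pt "-1 0 0 0.01 0 0 0" --pt "-1 0 0 0.01 0 0 0" --pt "-1 0 0 0.01 0 0 0"

```text
clock: 8.45
position: [0.5228, -0.3887, -0.019]
tool_rot: [3.142, -0.0, -2.857]
force: [0.6, -0.8, -0.4]
grip_width: -0.0002
```

```bash
python3 plan.py
python3 - <<'E'
from m import *
S=cams.grab_frame("scene")
crop(S,190,110,270,180,8,"pics/e3.png")
E
```

```text
t 8.45 pos [ 0.5228 -0.3887 -0.019 ] rpy [ 3.1416 -0.     -2.8571] q [ 0.51  0.86  0.06  1.66 -0.08  0.63  2.47] F [ 0.6 -0.8 -0.4] w -0.0002
```

View pics/e3.png

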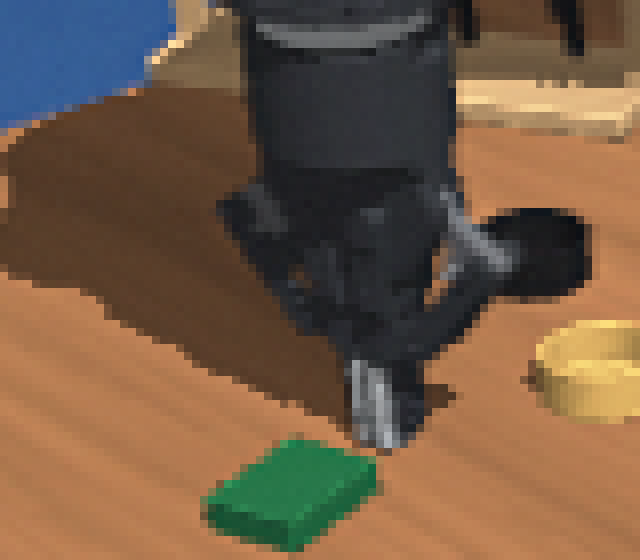

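Run:
```python
from m import *
print(proj("scene",[[.5228,-.3887,z] for z in (0,.004,.008)]).round(1), 190+385/8-.5,110+447/8-.5)
```

```text
[[238.2 164.2]
 [238.1 163.1]
 [237.9 161.9]] 237.625 165.375
```

Emit:
arm_command --pt "-1 0 0 0.01 0 0 0" --pt "-1 0 0 0.01 0 0 0" --pt "-1 0 0 0.01 0 0 0"

```text
clock: 8.88
position: [0.5229, -0.3889, -0.0197]
tool_rot: [-3.141, 0.0, -2.857]
force: [-4.4, 3.1, 14.9]
grip_width: 0.0
```

Emit:
arm_command --pt "-1 0 0 0.01 0 0 0" --pt "-1 0 0 0.01 0 0 0" --pt "-1 0 0 0.01 0 0 0"

```text
clock: 9.25
position: [0.523, -0.3889, -0.0198]
tool_rot: [-3.141, 0.001, -2.857]
force: [-10.8, 9.5, 39.2]
grip_width: -0.0001
```

Contact came at reported z ≈ -0.0197 with the fingers shut. So shut fingertips are at (reported z + 0.0195), and the reported height is about 36 mm low. I'll use that from here on.

Emit:
arm_command --pt "-1 0 0 -0.3 0 0 0" --pt "0.6 0 0 -0.4 0 0 0" --pt "0.6 -0.4 0 -0.4 0 0 0" --pt "0.6 -0.4 0 -0.4 0 0 0" --pt "0.6 -0.4 0 -0.4 0 0 0" --pt "0.6 -0.4 0 -0.4 0 0 0"

```text
clock: 10.0
position: [0.5794, -0.3725, 0.0377]
tool_rot: [3.141, -0.001, -2.858]
force: [-0.9, -0.6, 0.7]
grip_width: 0.0684
```

```bash
python3 plan.py 0.581 -0.372 -0.019 -2.86;  python3 - <<'E'
from m import *
T=cams.grab_frame("top");S=cams.grab_frame("scene")
crop(T,380,140,480,220,7,"pics/f1.png");crop(S,180,120,280,200,7,"pics/f2.png")
E
```

```text
t 10.0 pos [ 0.5794 -0.3725  0.0377] rpy [ 3.1415e+00 -8.0000e-04 -2.8581e+00] q [ 0.43  0.82  0.08  1.53 -0.09  0.79  2.41] F [-0.9 -0.6  0.7] w 0.0684
shift [-0.011  0.     0.378] turn [ 0.    -0.001  0.002]
```

View pics/f1.png

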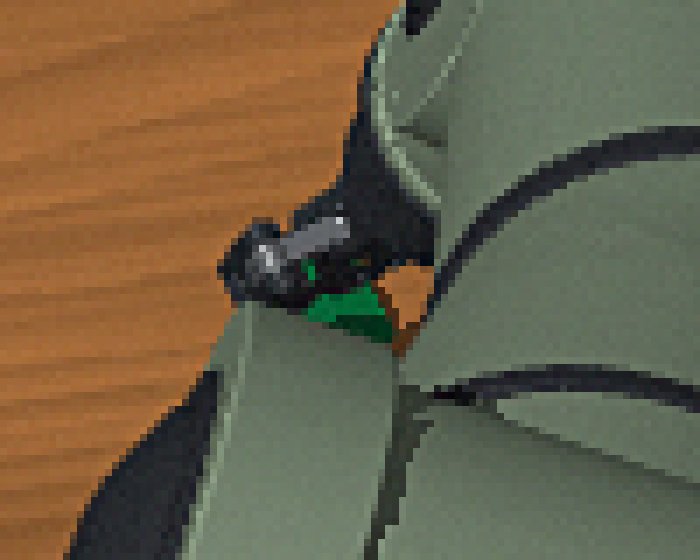

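View pics/f2.png

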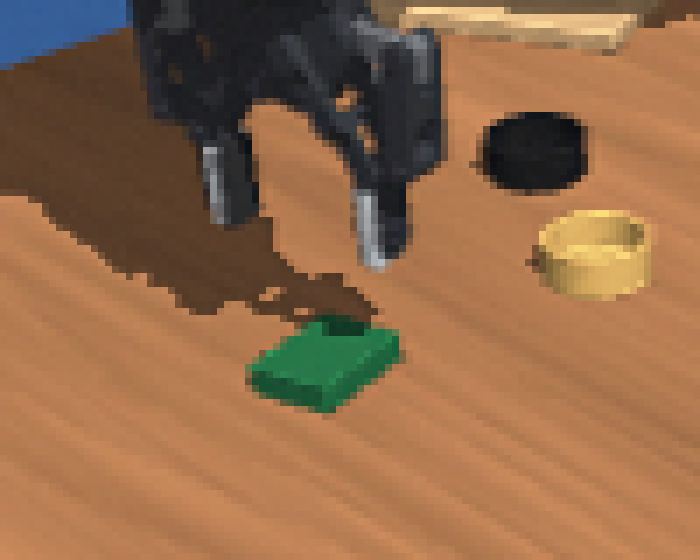

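Run:
```python
from m import *
uv=(180+305/7-.5,120+245/7-.5)
print(uv, proj("scene",[[.5794,-.3725,z] for z in (.055,.06,.065,.07)]).round(1), onz("scene",[uv],.065))
```

```text
(223.07142857142856, 154.5) [[224.2 156.5]
 [224.  155. ]
 [223.8 153.4]
 [223.6 151.9]] [[ 0.58466808 -0.36864811]]
```

Emit:
arm_command --pt "0.6 -0.011 0 0.2 0 0 0" --pt "0.6 -0.011 0 0.3 0 0 0" --pt "0.6 -0.011 0 0.37 0 0 0" --pt "0.6 -0.011 0 0.37 0 0 0" --pt "0.6 -0.011 0 0.37 0 0 0"

```text
clock: 10.72
position: [0.5823, -0.3717, -0.0168]
tool_rot: [-3.141, 0.001, -2.857]
force: [0.6, -0.2, -0.2]
grip_width: 0.0681
```

Emit:
arm_command --pt "0.2 0 0 0 0 0 0" --pt "-0.05 0 0 0 0 0 0" --pt "-0.3 0 0 0 0 0 0" --pt "-0.3 0 0 0 0 0 0" --pt "-0.3 0 0 0 0 0 0" --newtons 30

```text
clock: 11.35
position: [0.5822, -0.3715, -0.0169]
tool_rot: [-3.141, 0.0, -2.857]
force: [-0.8, 1.0, 5.3]
grip_width: 0.0393
```

Gripped at 39 mm. Lifting.

Emit:
arm_command --pt "-0.3 0 0 -0.1 0 0 0" --pt "-0.3 0 0 -0.4 0 0 0" --pt "-0.3 0 0 -0.6 0 0 0" --pt "-0.3 0 0 -0.6 0 0 0"

```text
clock: 11.85
position: [0.5834, -0.3723, 0.0761]
tool_rot: [-3.138, 0.003, -2.857]
force: [0.2, 0.4, -0.4]
grip_width: 0.0392
```

```bash
python3 plan.py 0.4765 0.0115 0.075 3.102;  python3 - <<'E'
from m import *
T=cams.grab_frame("top");S=cams.grab_frame("scene")
crop(T,380,140,480,220,7,"pics/h1.png");crop(S,180,120,280,200,7,"pics/h2.png")
E
```

```text
t 11.85 pos [ 0.5834 -0.3723  0.0761] rpy [-3.1381  0.0034 -2.8572] q [ 0.43  0.78  0.09  1.52 -0.08  0.85  2.4 ] F [ 0.2  0.4 -0.4] w 0.0392
shift [-3.400e-02  2.656e+00 -2.000e-03] turn [-0.004  0.005  0.413]
```

View pics/h2.png

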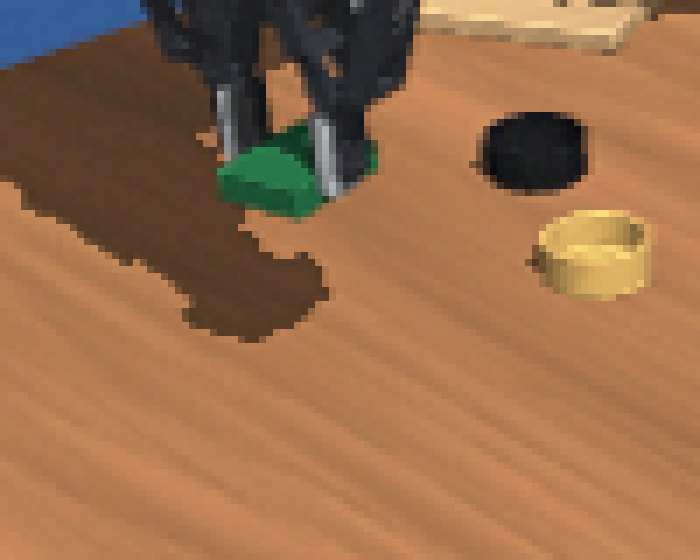

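Emit:
arm_command --pt "-0.3 0 0.4 0 0 0 0.2" --pt "-0.3 0 0.8 0 0 0 0.413" --pt "-0.3 0 1 0 0 0 0.413" --pt "-0.3 0 1 0 0 0 0.413"

```text
clock: 12.45
position: [0.5393, -0.2247, 0.0719]
tool_rot: [3.14, -0.002, 3.105]
force: [-0.3, -0.2, 0.2]
grip_width: 0.0391
```

```bash
python3 plan.py 0.4765 0.0115 0.075 3.102
```

```text
t 12.45 pos [ 0.5393 -0.2247  0.0719] rpy [ 3.1403e+00 -1.8000e-03  3.1052e+00] q [ 0.17  0.65  0.17  1.82 -0.17  0.68  1.98] F [-0.3 -0.2  0.2] w 0.0391
shift [ 0.476  1.558 -0.018] turn [ 0.002 -0.002  0.004]
```

Emit:
arm_command --pt "-0.3 0.1 0.4 0 0 0 0" --pt "-0.3 0.2 0.8 0 0 0 0" --pt "-0.3 0.3 1 0 0 0 0" --pt "-0.3 0.3 1 0 0 0 0"

```text
clock: 12.95
position: [0.5003, -0.0742, 0.0721]
tool_rot: [3.141, -0.001, 3.105]
force: [-0.3, -0.6, -0.2]
grip_width: 0.0389
```

```bash
python3 plan.py 0.4765 0.0115 0.040 3.102
```

```text
t 12.95 pos [ 0.5003 -0.0742  0.0721] rpy [ 3.1412e+00 -1.3000e-03  3.1046e+00] q [-0.11  0.56  0.18  2.03 -0.18  0.57  1.73] F [-0.3 -0.6 -0.2] w 0.0389
shift [0.18  0.565 0.214] turn [ 0.001 -0.002  0.003]
```

Emit:
arm_command --pt "-0.3 0.1 0.3 0 0 0 0" --pt "-0.3 0.18 0.565 0.1 0 0 0" --pt "-0.3 0.18 0.565 0.2 0 0 0.003" --pt "-0.3 0.18 0.565 0.2 0 0 0.003" --pt "-0.3 0.18 0.565 0.2 0 0 0.003"

```text
clock: 13.58
position: [0.4778, 0.0084, 0.0426]
tool_rot: [-3.141, 0.0, 3.097]
force: [-1.0, -0.1, -0.4]
grip_width: 0.039
```

```bash
python3 plan.py 0.4765 0.0115 0.011 3.102;  python3 - <<'E'
from m import *
T=cams.grab_frame("top");S=cams.grab_frame("scene"); cv2.imwrite("pics/T5.png",T);cv2.imwrite("pics/S5.png",S)
crop(T,252,198,342,288,7,"pics/i1.png");crop(S,300,140,400,230,7,"pics/i2.png")
E
```

```text
t 13.57 pos [0.4778 0.0084 0.0426] rpy [-3.1410e+00  2.0000e-04  3.0972e+00] q [-0.27  0.58  0.17  2.11 -0.21  0.46  1.58] F [-1.  -0.1 -0.4] w 0.039
shift [0.009 0.021 0.211] turn [-0.001  0.    -0.006]
```

View pics/i1.png

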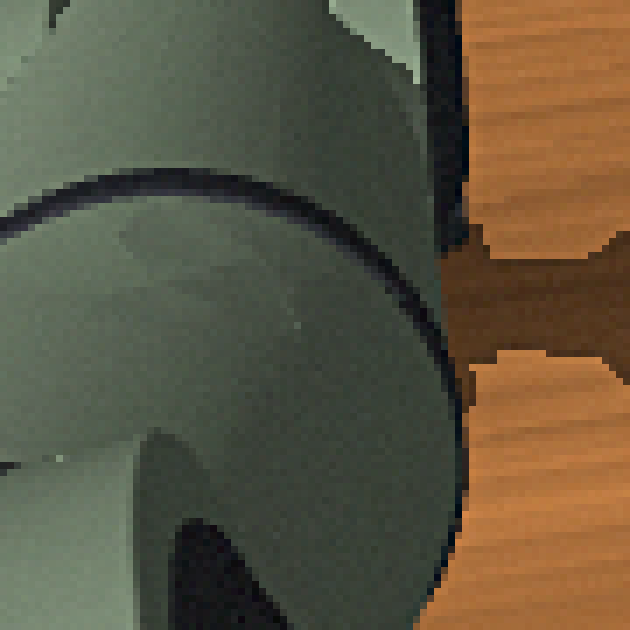

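View pics/i2.png

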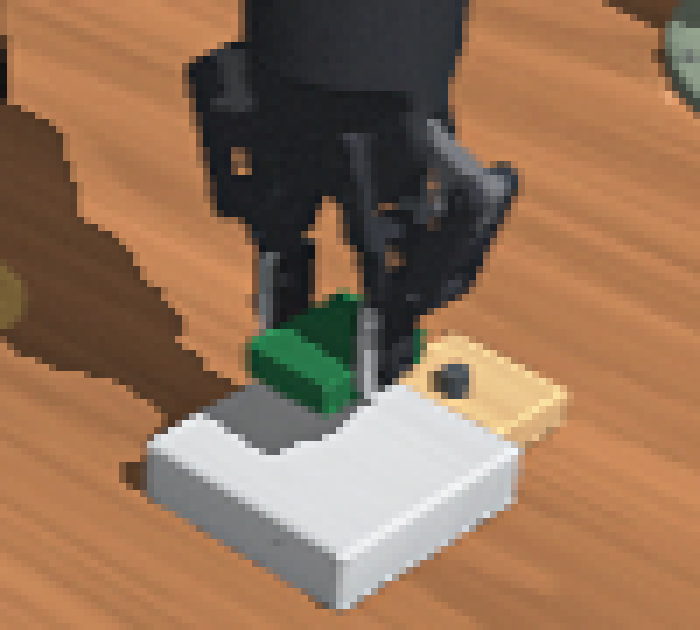

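The scene crop shows the slab held over the plate at (338,192), square with it. Lowering part-way first.

Emit:
arm_command --pt "-0.3 0.005 0.01 0.1 0 0 0" --pt "-0.3 0.005 0.01 0.16 0 0 0" --pt "-0.3 0.005 0.01 0.16 0 0 0" --pt "-0.3 0.005 0.01 0.16 0 0 0"

```text
clock: 14.18
position: [0.4766, 0.0115, 0.0184]
tool_rot: [-3.142, -0.0, 3.099]
force: [0.1, -0.3, -0.5]
grip_width: 0.0394
```

```bash
python3 plan.py 0.4765 0.0115 0.0115 3.102
```

```text
t 14.18 pos [0.4766 0.0115 0.0184] rpy [-3.1415e+00 -2.0000e-04  3.0994e+00] q [-0.26  0.63  0.15  2.12 -0.22  0.41  1.59] F [ 0.1 -0.3 -0.5] w 0.0394
shift [0.001 0.    0.046] turn [-0.    -0.    -0.003]
```

Emit:
arm_command --pt "-0.3 0 0 0.02 0 0 -0.003" --pt "-0.3 0 0 0.04 0 0 -0.003" --pt "-0.3 0 0 0.045 0 0 -0.003" --pt "-0.3 0 0 0.045 0 0 -0.003"

```text
clock: 14.68
position: [0.4765, 0.0115, 0.0117]
tool_rot: [-3.142, -0.0, 3.102]
force: [-1.8, -0.4, 0.2]
grip_width: 0.0391
```

Emit:
arm_command --pt "-0.3 0 0 0.004 0 0 0" --pt "-0.3 0 0 0.004 0 0 0" --pt "-0.15 0 0 0.004 0 0 0" --pt "0 0 0 0.004 0 0 0" --pt "0.2 0 0 0.004 0 0 0" --pt "0.4 0 0 0 0 0 0" --pt "0.5 0 0 -0.2 0 0 0" --pt "0.5 0 0 -0.5 0 0 0"

```text
clock: 15.68
position: [0.4758, 0.0114, 0.0869]
tool_rot: [-3.141, -0.002, 3.102]
force: [0.9, 0.9, -0.3]
grip_width: 0.064
```

```bash
python3 plan.py 0.685 0.1684 0.06 2.27;  python3 - <<'E'
from m import *
S=cams.grab_frame("scene"); cv2.imwrite("pics/S6.png",S)
crop(S,300,140,400,230,7,"pics/j2.png")
E
```

```text
t 15.68 pos [0.4758 0.0114 0.0869] rpy [-3.1410e+00 -2.3000e-03  3.1017e+00] q [-0.31  0.5   0.21  2.1  -0.18  0.57  1.56] F [ 0.9  0.9 -0.3] w 0.064
shift [-1.352  1.102  0.176] turn [-0.002 -0.002  1.059]
```

View pics/j2.png

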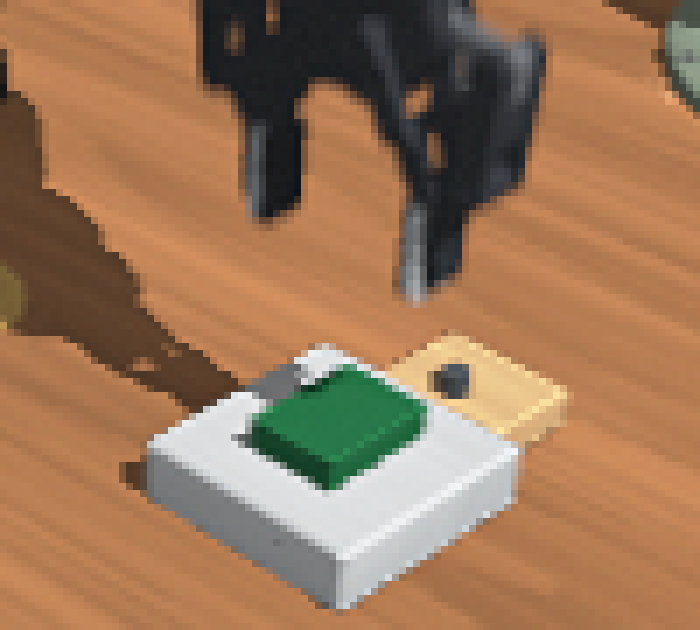

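Emit:
arm_command --pt "0.2 -0.4 0.3 0 0 0 0.2" --pt "0.2 -0.8 0.6 0 0 0 0.4" --pt "0.2 -1 0.8 0 0 0 0.6" --pt "0.2 -1 0.8 0 0 0 0.6" --pt "0.2 -1 0.8 0 0 0 0.6"

```text
clock: 16.35
position: [0.6307, 0.1251, 0.0862]
tool_rot: [-3.14, -0.0, 2.632]
force: [-0.5, -0.5, -0.6]
grip_width: 0.0512
```

```bash
python3 plan.py 0.685 0.1684 0.05 2.27;  python3 - <<'E'
from m import *
T=cams.grab_frame("top"); cv2.imwrite("pics/T6.png",T); cv2.imwrite("pics/S7.png",cams.grab_frame("scene"))
E
```

```text
t 16.35 pos [0.6307 0.1251 0.0862] rpy [-3.1405e+00 -4.0000e-04  2.6316e+00] q [-0.51  0.73  0.35  1.66 -0.32  0.81  1.04] F [-0.5 -0.5 -0.6] w 0.0512
shift [-0.175  0.429  0.241] turn [-0.001 -0.     0.46 ]
```

View pics/T6.png

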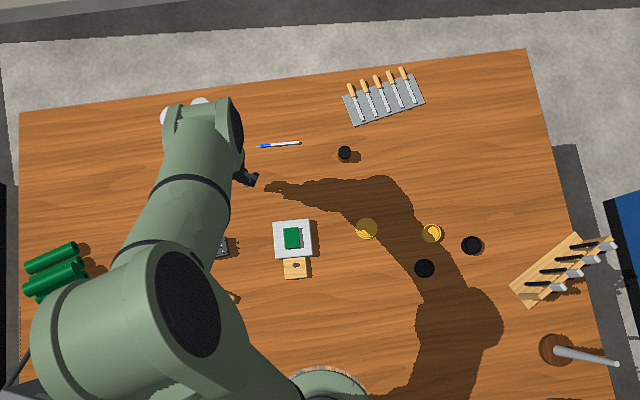

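```bash
cat > chk.py <<'E'
from m import *
C=np.array([.4764,.0113]); Y=-.039; EX=np.array([np.cos(Y),np.sin(Y)]); EY=np.array([-EX[1],EX[0]])
def pf(w): d=np.atleast_2d(w)-C; return np.c_[d@EX,d@EY]
def slabchk(T,z=.042,roi=(264,212,326,262),G=((55,80,45),(100,255,255))):
    f,c=region(T,*G,roi); w=onz("top",c,z); r=cv2.minAreaRect((pf(w)*1000).astype(np.float32))
    print("slab in plate frame, outline rect",np.round(r[0],1),np.round(r[1],1),round(r[2],1),"centroid",(pf(onz("top",f,z)).mean(0)*1000).round(1))
E
python3 - <<'E'
from chk import *
T=cv2.imread("pics/T6.png"); crop(T,262,208,332,288,8,"pics/k1.png")
for v in (45,70): slabchk(T,G=((55,80,v),(100,255,255)))
E
```

```text
slab in plate frame, outline rect [-1.   0.1] [55.3 40.2] 0.7 centroid [-1.  0.]
slab in plate frame, outline rect [-1.   0.1] [55.3 40.2] 0.7 centroid [-0.7  0.1]
```

View pics/k1.png

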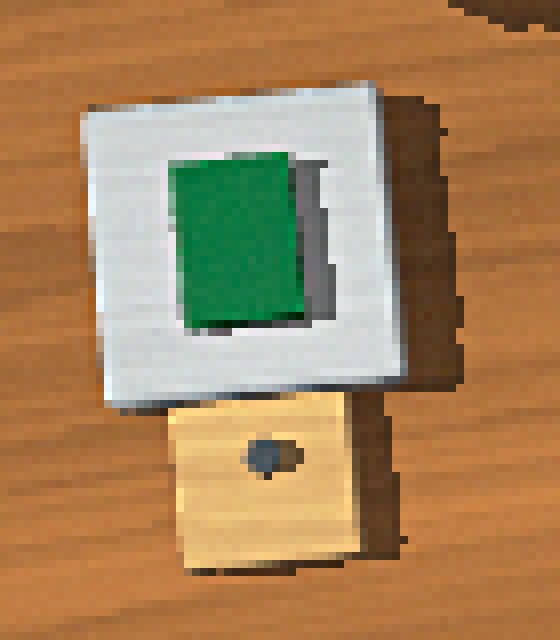

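The top view shows the slab about 1 mm from the plate's middle and within 0.7° of square. Now I'll refine the ring pose from its hole.

Run:
```python
from m import *
for n,im,roi in (("top",cv2.imread("pics/top0.png"),(212,158,244,190)),("scene",cv2.imread("pics/scene0.png"),(322,268,360,298))):
    u0,v0,u1,v1=roi; up=8
    sub=cv2.resize(im[v0:v1,u0:u1],None,fx=up,fy=up,interpolation=cv2.INTER_LINEAR)
    m=cv2.inRange(cv2.cvtColor(sub,cv2.COLOR_BGR2HSV),np.array((55,80,15)),np.array((100,255,255)))
    cs,h=cv2.findContours(m,cv2.RETR_CCOMP,cv2.CHAIN_APPROX_NONE)
    i=max(range(len(cs)),key=lambda k:cv2.contourArea(cs[k])); kids=[k for k in range(len(cs)) if h[0][k][3]==i]
    j=max(kids,key=lambda k:cv2.contourArea(cs[k]))
    t=lambda p:(np.array(p)+.5)/up-.5+[u0,v0]
    hc=t(cen(cs[j])); w=onz(n,[hc],.0065)[0]
    o=onz(n,t(cs[i][:,0].astype(float)),.013)
    far=o-w; r=np.hypot(*far.T); k=r>np.percentile(r,94); print(n,"hole",w.round(4),"bezel dir deg",np.degrees(np.arctan2(*far[k].mean(0)[::-1])).round(1),"rmax",r.max().round(4))
    cv2.imwrite(f"pics/r_{n}.png",sub)
```

```text
top hole [0.6855 0.1681] bezel dir deg -84.2 rmax 0.0221
scene hole [0.6845 0.1695] bezel dir deg 16.7 rmax 0.0264
```

View pics/r_top.png

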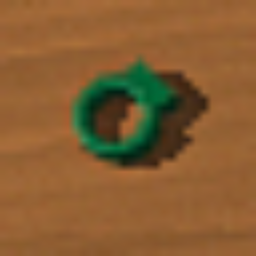

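View pics/r_scene.png

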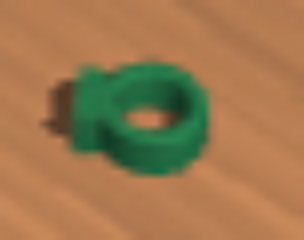

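```bash
python3 plan.py 0.685 0.1687 0.03 2.22
```

```text
t 16.45 pos [0.6305 0.1242 0.0868] rpy [-3.1410e+00 -3.0000e-04  2.6299e+00] q [-0.51  0.73  0.35  1.66 -0.32  0.81  1.04] F [ 0.3 -0.1  0.5] w 0.0512
shift [-0.172  0.437  0.378] turn [-0.001 -0.     0.522]
```

Emit:
arm_command --pt "0.2 -0.1 0.3 0 0 0 0.2" --pt "0.2 -0.172 0.437 0.1 0 0 0.4" --pt "0.2 -0.172 0.437 0.25 0 0 0.522" --pt "0.2 -0.172 0.437 0.378 0 0 0.522" --pt "0.2 -0.172 0.437 0.378 0 0 0.522" --pt "0.2 -0.172 0.437 0.378 0 0 0.522"

```text
clock: 17.2
position: [0.6861, 0.1696, 0.031]
tool_rot: [3.141, 0.0, 2.221]
force: [0.0, -0.2, 0.1]
grip_width: 0.0511
```

```bash
python3 plan.py 0.685 0.1687 -0.016 2.22;  python3 - <<'E'
from m import *
S=cams.grab_frame("scene")
crop(S,290,210,390,300,7,"pics/l2.png")
E
```

```text
t 17.2 pos [0.6861 0.1696 0.031 ] rpy [3.1407e+00 2.0000e-04 2.2213e+00] q [-0.58  0.91  0.43  1.49 -0.46  0.84  0.67] F [ 0.  -0.2  0.1] w 0.0511
shift [ 0.    -0.01   0.313] turn [0.001 0.    0.002]
```

View pics/l2.png

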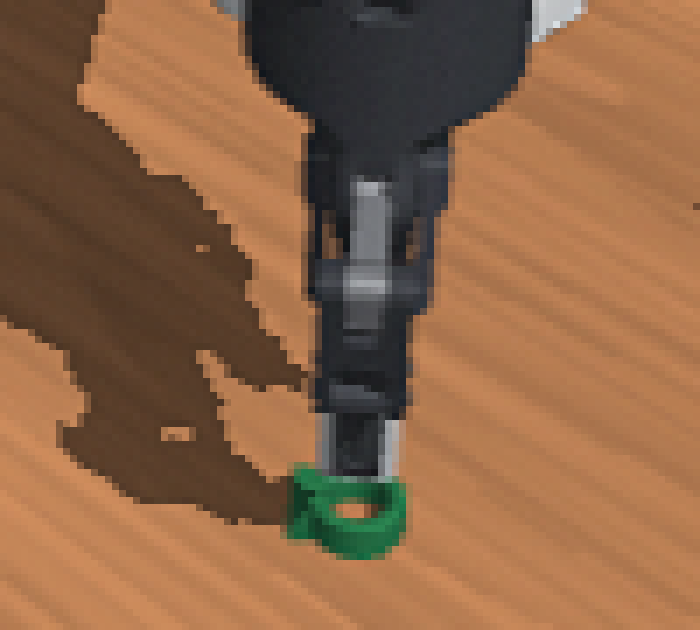

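The scene crop shows the fingers in line with the ring's hole at (341,283). Lowering and gripping.

Emit:
arm_command --pt "0.2 0 0 0.15 0 0 0" --pt "0.2 0 0 0.25 0 0 0" --pt "0.2 0 0 0.313 0 0 0" --pt "0.2 0 0 0.313 0 0 0" --pt "-0.1 0 0 0.313 0 0 0" --pt "-0.4 0 0 0.313 0 0 0" --pt "-0.5 0 0 0.313 0 0 0" --pt "-0.5 0 0 0.313 0 0 0" --newtons 25

```text
clock: 18.25
position: [0.6862, 0.1701, -0.0163]
tool_rot: [3.141, 0.0, 2.221]
force: [-1.1, -0.6, 6.4]
grip_width: 0.028
```

```bash
python3 plan.py
```

```text
t 18.25 pos [ 0.6862  0.1701 -0.0163] rpy [3.1408e+00 3.0000e-04 2.2206e+00] q [-0.56  0.97  0.4   1.5  -0.48  0.77  0.69] F [-1.1 -0.6  6.4] w 0.028
```

Emit:
arm_command --pt "-0.5 0 0 -0.1 0 0 0" --pt "-0.5 0 0 -0.4 0 0 0" --pt "-0.5 0 0 -0.7 0 0 0" --pt "-0.5 0 0 -0.7 0 0 0"

```text
clock: 18.75
position: [0.6879, 0.1703, 0.0928]
tool_rot: [3.136, 0.002, 2.22]
force: [0.7, 0.3, -2.0]
grip_width: 0.0279
```

```bash
python3 plan.py 0.476 0.0115 0.095 3.102;  python3 - <<'E'
from m import *
S=cams.grab_frame("scene")
crop(S,290,200,390,300,7,"pics/n2.png")
E
```

```text
t 18.75 pos [0.6879 0.1703 0.0928] rpy [3.1358e+00 2.1000e-03 2.2205e+00] q [-0.6   0.83  0.47  1.47 -0.43  0.93  0.65] F [ 0.7  0.3 -2. ] w 0.0279
shift [ 0.011 -1.765 -0.025] turn [ 0.006  0.006 -1.122]
```

View pics/n2.png

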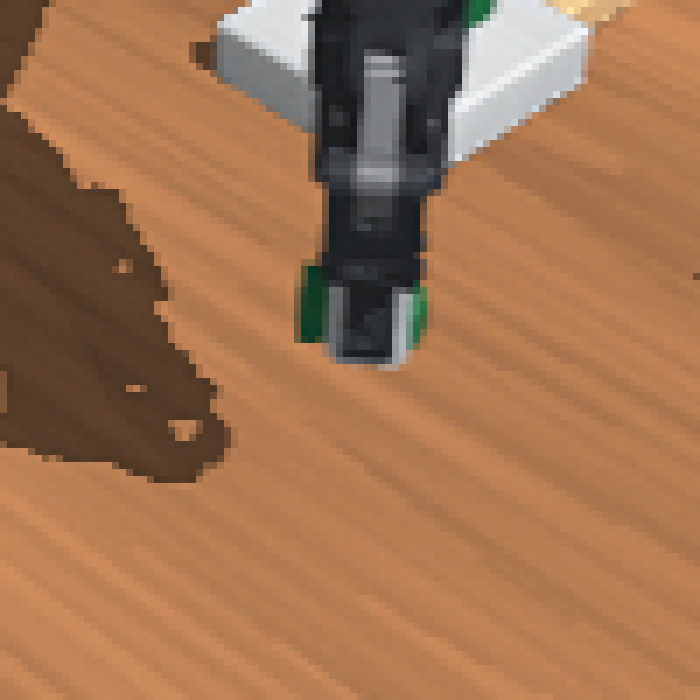

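Emit:
arm_command --pt "-0.5 0 -0.4 0 0 0 -0.2" --pt "-0.5 0 -0.8 0 0 0 -0.4" --pt "-0.5 0 -1 0 0 0 -0.6" --pt "-0.5 0 -1 0 0 0 -0.6"

```text
clock: 19.3
position: [0.5649, 0.0778, 0.0882]
tool_rot: [-3.141, -0.001, 2.691]
force: [1.2, 1.2, 0.6]
grip_width: 0.0278
```

```bash
python3 plan.py 0.476 0.0115 0.07 3.102
```

```text
t 19.3 pos [0.5649 0.0778 0.0882] rpy [-3.1411e+00 -1.1000e-03  2.6913e+00] q [-0.48  0.63  0.34  1.86 -0.31  0.71  1.16] F [1.2 1.2 0.6] w 0.0278
shift [ 0.341 -0.656  0.122] turn [-0.    -0.002 -0.523]
```

Emit:
arm_command --pt "-0.5 0.1 -0.3 0 0 0 -0.2" --pt "-0.5 0.25 -0.5 0.05 0 0 -0.4" --pt "-0.5 0.341 -0.656 0.1 0 0 -0.523" --pt "-0.5 0.341 -0.656 0.122 0 0 -0.523" --pt "-0.5 0.341 -0.656 0.122 0 0 -0.523" --pt "-0.5 0.341 -0.656 0.122 0 0 -0.523"

```text
clock: 20.05
position: [0.4783, 0.0135, 0.0697]
tool_rot: [-3.142, 0.0, 3.102]
force: [-0.9, -0.2, -0.0]
grip_width: 0.0277
```

```bash
python3 plan.py 0.4758 0.0115 0.0267 3.102;  python3 - <<'E'
from m import *
S=cams.grab_frame("scene")
crop(S,300,140,400,230,7,"pics/o2.png")
E
```

```text
t 20.05 pos [0.4783 0.0135 0.0697] rpy [-3.1416e+00  3.0000e-04  3.1023e+00] q [-0.31  0.53  0.21  2.1  -0.21  0.53  1.58] F [-0.9 -0.2 -0. ] w 0.0277
shift [ 0.016 -0.014  0.287] turn [-0.  0.  0.]
```

View pics/o2.png

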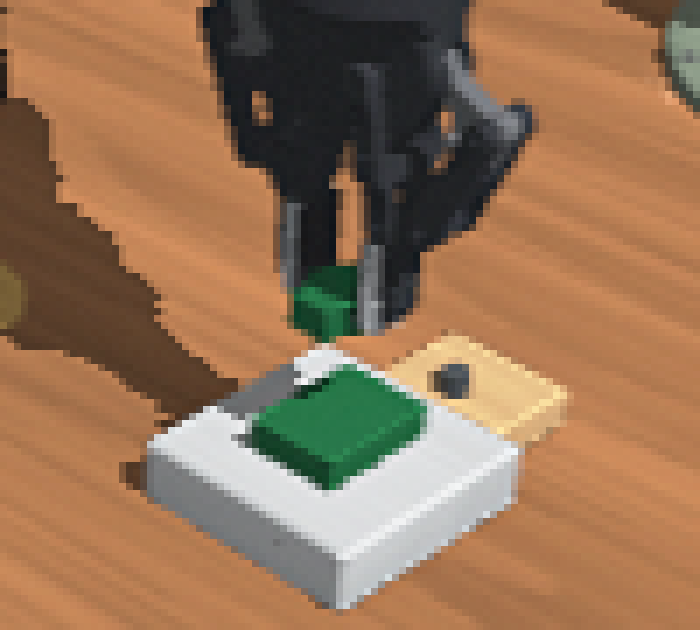

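Emit:
arm_command --pt "-0.5 0.01 -0.01 0.1 0 0 0" --pt "-0.5 0.01 -0.01 0.2 0 0 0" --pt "-0.5 0.01 -0.01 0.25 0 0 0" --pt "-0.5 0.01 -0.01 0.25 0 0 0"

```text
clock: 20.6
position: [0.4755, 0.0113, 0.0315]
tool_rot: [-3.141, -0.001, 3.102]
force: [-0.0, -0.5, 0.3]
grip_width: 0.0277
```

```bash
python3 plan.py 0.4758 0.0115 0.026 3.102
```

```text
t 20.6 pos [0.4755 0.0113 0.0315] rpy [-3.1413e+00 -1.4000e-03  3.1023e+00] q [-0.28  0.6   0.17  2.12 -0.23  0.44  1.6 ] F [-0.  -0.5  0.3] w 0.0277
shift [-0.002  0.002  0.037] turn [-0.    -0.002  0.   ]
```

Emit:
arm_command --pt "-0.5 -0.002 0.001 0.02 0 0 0" --pt "-0.5 -0.002 0.001 0.037 0 0 0" --pt "-0.5 -0.002 0.001 0.037 0 0 0" --pt "-0.5 -0.002 0.001 0.037 0 0 0"

```text
clock: 21.1
position: [0.4763, 0.0116, 0.0268]
tool_rot: [3.142, 0.0, 3.103]
force: [-0.3, -0.5, -0.1]
grip_width: 0.0276
```

Emit:
arm_command --pt "-0.5 0 0 0.003 0 0 0" --pt "-0.4 0 0 0.003 0 0 0" --pt "-0.3 0 0 0.003 0 0 0" --pt "-0.1 0 0 0.003 0 0 0" --pt "0.1 0 0 0 0 0 0" --pt "0.2 0 0 -0.05 0 0 0" --pt "0.2 0 0 -0.3 0 0 0" --pt "0.2 0 0 -0.6 0 0 0"

```text
clock: 22.1
position: [0.4758, 0.0114, 0.1178]
tool_rot: [-3.141, -0.001, 3.102]
force: [0.3, 0.5, 1.4]
grip_width: 0.0515
```

```bash
python3 plan.py 0.440 -0.360 0.07 3.102
python3 - <<'E'
from m import *
S=cams.grab_frame("scene")
crop(S,300,140,400,230,7,"pics/q2.png")
E
```

```text
t 22.1 pos [0.4758 0.0114 0.1178] rpy [-3.1412e+00 -1.2000e-03  3.1023e+00] q [-0.34  0.44  0.25  2.08 -0.18  0.64  1.56] F [0.3 0.5 1.4] w 0.0515
shift [ 0.141 -2.483  0.32 ] turn [-0.    -0.002  0.   ]
```

View pics/q2.png

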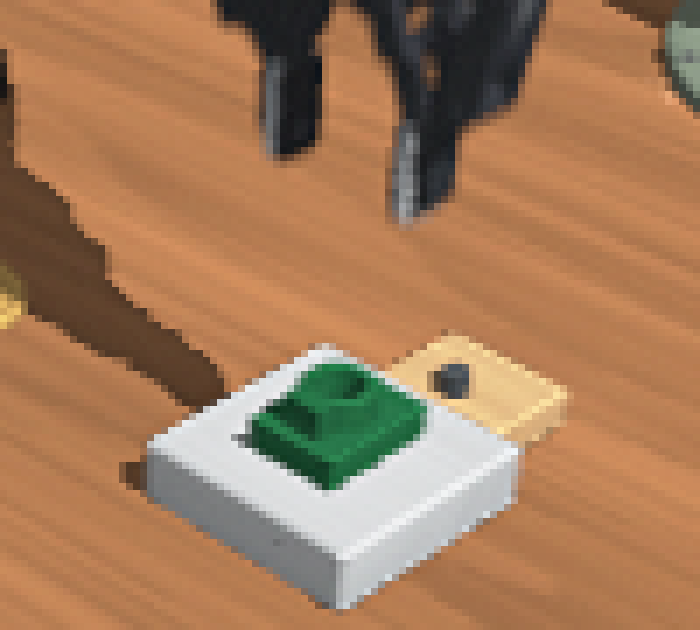

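The ring lies flat on the slab. Next is the dish.

Emit:
arm_command --pt "0.6 0.05 -0.4 0 0 0 0" --pt "0.6 0.05 -0.8 0 0 0 0" --pt "0.8 0.05 -1 0 0 0 0" --pt "0.8 0.05 -1 0 0 0 0"

```text
clock: 22.65
position: [0.4626, -0.1403, 0.1172]
tool_rot: [-3.141, 0.001, 3.099]
force: [0.1, 0.1, -0.1]
grip_width: 0.0767
```

Emit:
arm_command --pt "0.8 0.05 -0.4 0 0 0 0" --pt "0.8 0.05 -0.8 0 0 0 0" --pt "0.8 0.05 -1 0 0 0 0" --pt "0.8 0.05 -1 0 0 0 0"

```text
clock: 23.15
position: [0.4493, -0.2889, 0.1169]
tool_rot: [-3.141, 0.0, 3.1]
force: [1.3, 1.0, -0.5]
grip_width: 0.0766
```

```bash
python3 plan.py 0.440 -0.360 0.04 3.102
python3 - <<'E'
from chk import *
T=cams.grab_frame("top"); cv2.imwrite("pics/T8.png",T); crop(T,262,208,332,288,8,"pics/s1.png")
E
```

```text
t 23.15 pos [ 0.4493 -0.2889  0.1169] rpy [-3.1411e+00  1.0000e-04  3.1002e+00] q [ 0.28  0.52  0.25  1.94 -0.19  0.71  2.17] F [ 1.3  1.  -0.5] w 0.0766
shift [ 0.043 -0.476  0.513] turn [-0.001  0.    -0.002]
```

View pics/s1.png

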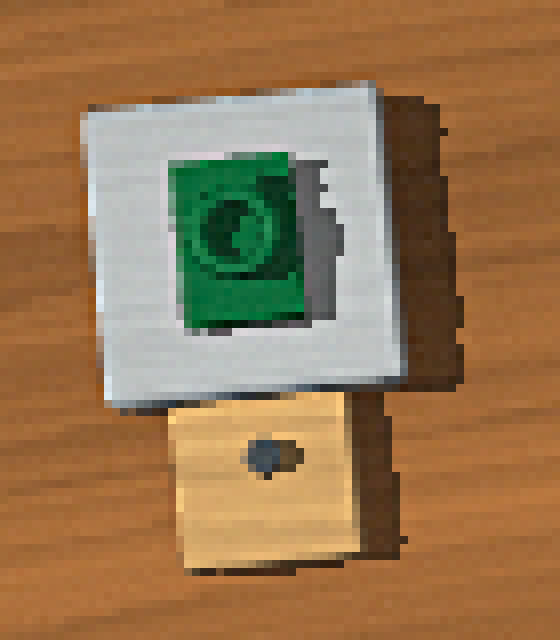

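Run:
```python
from chk import *
for uv,z in (((236,232),.055),((238,231),.055),((238,231),.0485)):
    p=np.array(uv)/8-.5+[262,208]; print(uv,z,(pf(onz("top",[p],z))*1000).round(1))
for t in ((0,0,.055),(-.0007,0,.055)):
    w=C+t[0]*EX+t[1]*EY
    c=[[*(w+.015*(np.cos(a)*EX+np.sin(a)*EY)),.055] for a in np.arange(0,6.28,1.5708)]
    print(((proj("top",c)+.5-[262,208])*8).round(0).tolist())
```

```text
(236, 232) 0.055 [[0.3 0.1]]
(238, 231) 0.055 [[ 0.5 -0.6]]
(238, 231) 0.0485 [[ 1.4 -0.4]]
[[232.0, 187.0], [190.0, 237.0], [240.0, 279.0], [283.0, 228.0]]
[[232.0, 189.0], [190.0, 240.0], [241.0, 281.0], [283.0, 230.0]]
```

Ring centre is within about 1 mm of the plate's and slab's middle. Moving over the dish.

Emit:
arm_command --pt "0.8 0.02 -0.3 0 0 0 0" --pt "0.8 0.04 -0.47 0.2 0 0 0" --pt "0.8 0.04 -0.47 0.4 0 0 0" --pt "0.8 0.04 -0.47 0.5 0 0 0" --pt "0.8 0.04 -0.47 0.5 0 0 0" --pt "0.8 0.04 -0.47 0.5 0 0 0"

```text
clock: 23.95
position: [0.4416, -0.3575, 0.0427]
tool_rot: [-3.141, 0.001, 3.103]
force: [0.2, -1.7, -0.3]
grip_width: 0.0768
```

```bash
python3 plan.py 0.4405 -0.3595 -0.016 3.102
python3 - <<'E'
from chk import *
S=cams.grab_frame("scene"); crop(S,220,90,310,170,8,"pics/t2.png")
E
```

```text
t 23.95 pos [ 0.4416 -0.3575  0.0427] rpy [-3.1411e+00  1.1000e-03  3.1035e+00] q [ 0.43  0.68  0.2   1.88 -0.23  0.6   2.31] F [ 0.2 -1.7 -0.3] w 0.0768
shift [ 0.007 -0.014  0.392] turn [-0.001  0.001  0.002]
```

View pics/t2.png

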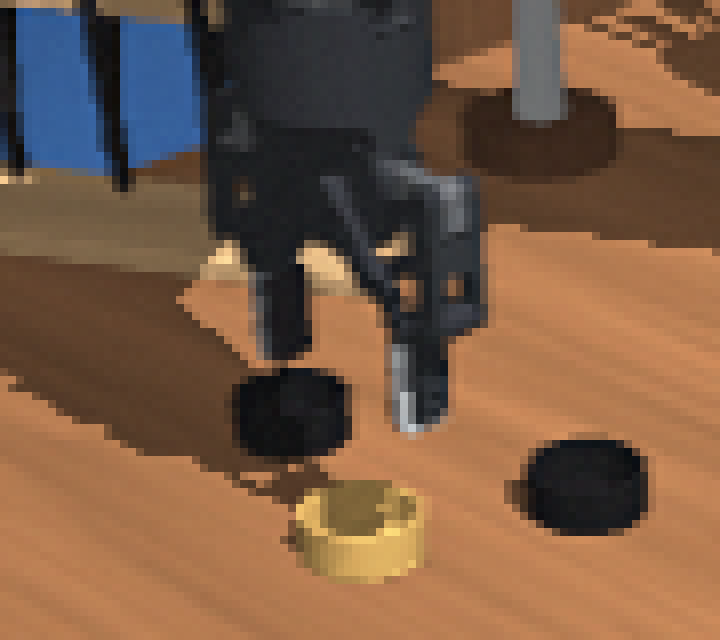

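Emit:
arm_command --pt "0.8 0.003 -0.007 0.15 0 0 0" --pt "0.8 0.003 -0.007 0.3 0 0 0" --pt "0.8 0.003 -0.007 0.385 0 0 0" --pt "0.8 0.003 -0.007 0.385 0 0 0"

```text
clock: 24.5
position: [0.4402, -0.3587, -0.0161]
tool_rot: [3.141, -0.001, 3.103]
force: [-0.6, 0.1, 0.3]
grip_width: 0.0767
```

Emit:
arm_command --pt "0.4 0 0 0 0 0 0" --pt "0.2 0 0 0 0 0 0" --pt "0 0 0 0 0 0 0" --pt "0 0 0 0 0 0 0" --pt "0 0 0 0 0 0 0" --newtons 30

```text
clock: 25.12
position: [0.4408, -0.3592, -0.015]
tool_rot: [-3.141, 0.001, 3.102]
force: [-2.2, 1.6, 12.5]
grip_width: 0.0485
```

```bash
python3 plan.py
```

```text
t 25.12 pos [ 0.4408 -0.3592 -0.015 ] rpy [-3.1410e+00  1.2000e-03  3.1024e+00] q [ 0.46  0.78  0.17  1.89 -0.25  0.49  2.34] F [-2.2  1.6 12.5] w 0.0485
```

Emit:
arm_command --pt "0 0 0 -0.1 0 0 0" --pt "0 0 0 -0.4 0 0 0" --pt "0 0 0 -0.6 0 0 0" --pt "0 0 0 -0.6 0 0 0"

```text
clock: 25.62
position: [0.4415, -0.3597, 0.077]
tool_rot: [-3.139, 0.004, 3.103]
force: [0.0, -0.6, -0.8]
grip_width: 0.0484
```

```bash
python3 plan.py 0.5713 0.0076 0.07 3.102
python3 - <<'E'
from chk import *
S=cams.grab_frame("scene"); crop(S,220,90,310,170,8,"pics/u2.png")
E
```

```text
t 25.62 pos [ 0.4415 -0.3597  0.077 ] rpy [-3.1394  0.0037  3.1025] q [ 0.42  0.63  0.23  1.87 -0.21  0.66  2.31] F [ 0.  -0.6 -0.8] w 0.0484
shift [-0.769  2.481  0.044] turn [-0.003  0.005  0.001]
```

View pics/u2.png

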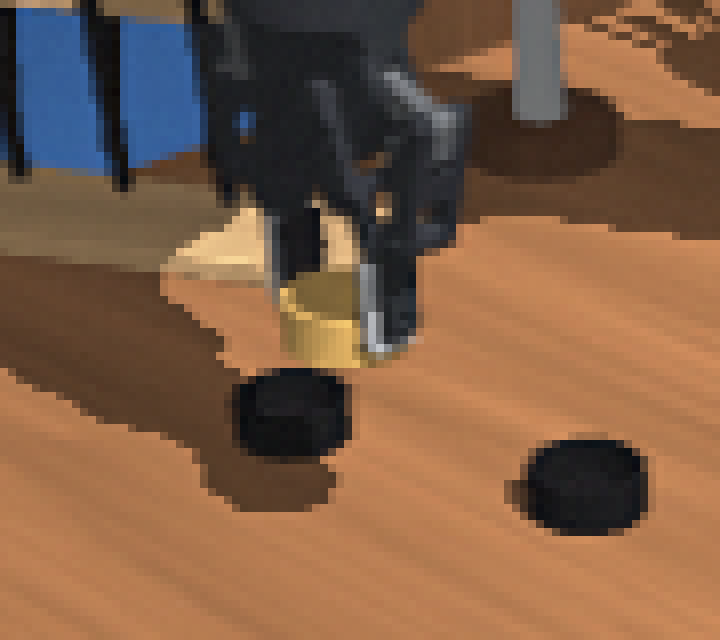

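Emit:
arm_command --pt "0 -0.15 0.4 0 0 0 0" --pt "0 -0.3 0.8 0 0 0 0" --pt "0 -0.4 1 0 0 0 0" --pt "0 -0.4 1 0 0 0 0"

```text
clock: 26.18
position: [0.5071, -0.208, 0.0733]
tool_rot: [3.14, -0.001, 3.107]
force: [-0.0, -0.2, -1.4]
grip_width: 0.0485
```

Emit:
arm_command --pt "0 -0.15 0.4 0 0 0 0" --pt "0 -0.25 0.8 0 0 0 0" --pt "0 -0.3 1 0 0 0 0" --pt "0 -0.3 1 0 0 0 0"

```text
clock: 26.68
position: [0.557, -0.0612, 0.0733]
tool_rot: [3.141, -0.001, 3.106]
force: [0.6, 0.6, -0.9]
grip_width: 0.0484
```

```bash
python3 plan.py 0.5713 0.0076 0.03 3.102
```

```text
t 26.68 pos [ 0.557  -0.0612  0.0733] rpy [ 3.1412e+00 -1.0000e-03  3.1058e+00] q [-0.18  0.63  0.26  1.89 -0.25  0.65  1.77] F [ 0.6  0.6 -0.9] w 0.0484
shift [-0.079  0.462  0.289] turn [ 0.001 -0.001  0.005]
```

Emit:
arm_command --pt "0 -0.04 0.25 0 0 0 0" --pt "0 -0.079 0.44 0.1 0 0 0" --pt "0 -0.079 0.45 0.2 0 0 0" --pt "0 -0.079 0.455 0.28 0 0 0" --pt "0 -0.079 0.455 0.28 0 0 0" --pt "0 -0.079 0.455 0.28 0 0 0"

```text
clock: 27.42
position: [0.5715, 0.0035, 0.0323]
tool_rot: [-3.141, 0.0, 3.101]
force: [-0.4, 0.4, -0.6]
grip_width: 0.0483
```

```bash
python3 plan.py 0.5713 0.0076 -0.0145 3.102
```

```text
t 27.43 pos [0.5715 0.0035 0.0323] rpy [-3.1413e+00  3.0000e-04  3.1013e+00] q [-0.28  0.71  0.24  1.88 -0.28  0.59  1.67] F [-0.4  0.4 -0.6] w 0.0483
shift [0.003 0.027 0.312] turn [-0.     0.    -0.001]
```

Emit:
arm_command --pt "0 0 0.015 0.15 0 0 0" --pt "0 0 0.015 0.25 0 0 0" --pt "0 0 0.015 0.29 0 0 0" --pt "0 0 0.015 0.29 0 0 0"

```text
clock: 27.92
position: [0.5715, 0.0066, -0.0116]
tool_rot: [-3.141, -0.0, 3.102]
force: [1.4, 0.8, -0.6]
grip_width: 0.0484
```

```bash
python3 plan.py 0.5713 0.0076 -0.015 3.102
```

```text
t 27.93 pos [ 0.5715  0.0066 -0.0116] rpy [-3.1414e+00 -3.0000e-04  3.1024e+00] q [-0.26  0.78  0.21  1.88 -0.3   0.51  1.68] F [ 1.4  0.8 -0.6] w 0.0484
shift [0.001 0.007 0.023] turn [-0. -0.  0.]
```

Emit:
arm_command --pt "0 0 0.004 0.02 0 0 0" --pt "0 0 0.004 0.026 0 0 0" --pt "0 0 0.004 0.026 0 0 0" --pt "0.15 0 0.004 0.026 0 0 0" --pt "0.3 0 0.004 0.024 0 0 0" --pt "0.5 0 0.004 0 0 0 0" --pt "0.5 0 0.004 -0.3 0 0 0" --pt "0.5 0 0.004 -0.6 0 0 0"

```text
clock: 28.92
position: [0.5712, 0.0072, 0.0795]
tool_rot: [-3.141, -0.001, 3.102]
force: [0.9, -0.4, 0.7]
grip_width: 0.064
```

```bash
python3 plan.py 0.601 0.361 0.08 1.531
python3 - <<'E'
from chk import *
S=cams.grab_frame("scene"); crop(S,260,130,400,250,5,"pics/v2.png")
E
```

```text
t 28.93 pos [0.5712 0.0072 0.0795] rpy [-3.1413e+00 -8.0000e-04  3.1024e+00] q [-0.31  0.63  0.27  1.86 -0.26  0.68  1.65] F [ 0.9 -0.4  0.7] w 0.064
shift [-0.106  2.364 -0.004] turn [-1.000e-03 -1.000e-03  2.001e+00]
```

View pics/v2.png

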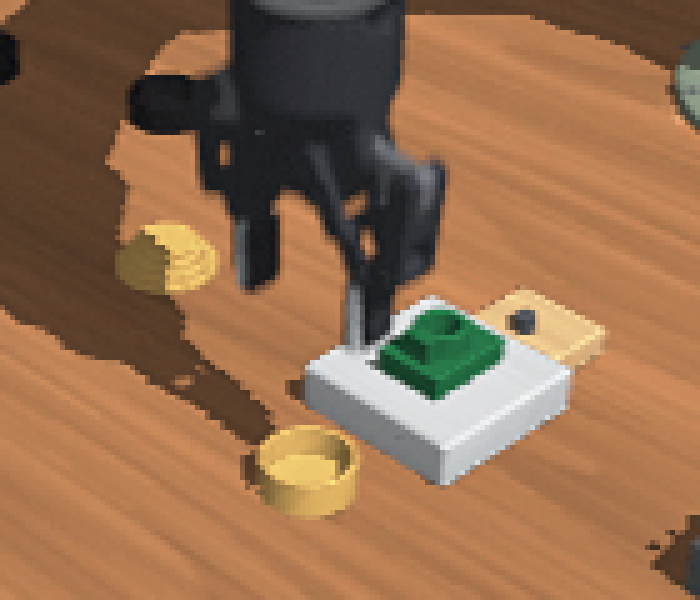

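Emit:
arm_command --pt "0.5 0 0.4 0 0 0 0.2" --pt "0.5 0 0.8 0 0 0 0.4" --pt "0.5 -0.05 1 0 0 0 0.6" --pt "0.5 -0.05 1 0 0 0 0.8" --pt "0.5 -0.05 1 0 0 0 0.8"

```text
clock: 29.6
position: [0.5847, 0.1573, 0.0784]
tool_rot: [-3.141, 0.0, 2.476]
force: [-0.5, -0.3, 0.7]
grip_width: 0.0641
```

```bash
python3 plan.py 0.601 0.361 0.08 1.531
```

```text
t 29.6 pos [0.5847 0.1573 0.0784] rpy [-3.1410e+00  3.0000e-04  2.4758e+00] q [-0.67  0.71  0.46  1.78 -0.44  0.76  0.92] F [-0.5 -0.3  0.7] w 0.0641
shift [ 0.753  1.135 -0.012] turn [-1.000e-03  1.000e-03  1.203e+00]
```

Emit:
arm_command --pt "0.5 0.2 0.4 0 0 0 0.2" --pt "0.5 0.5 0.7 0 0 0 0.4" --pt "0.5 0.6 0.9 0 0 0 0.6" --pt "0.5 0.6 0.9 0 0 0 0.8" --pt "0.5 0.6 0.9 0 0 0 0.9" --pt "0.5 0.6 0.9 0 0 0 0.9"

```text
clock: 30.35
position: [0.5978, 0.3181, 0.0784]
tool_rot: [-3.141, 0.0, 1.77]
force: [-0.4, -0.4, -0.0]
grip_width: 0.0641
```

```bash
python3 plan.py 0.601 0.361 0.06 1.531
python3 - <<'E'
from chk import *
T=cams.grab_frame("top"); cv2.imwrite("pics/T9.png",T)
B=((16,90,60),(35,255,255))
crop(T,252,160,332,260,7,"pics/w1.png")
f,c=region(T,*B,(262,178,312,216),5); print(f.mean(0),(pf(onz("top",f,.01)).mean(0)*1000).round(1),len(f)/16); slabchk(T)
E
```

```text
t 30.35 pos [0.5978 0.3181 0.0784] rpy [-3.1412e+00  4.0000e-04  1.7702e+00] q [-0.96  0.87  0.66  1.57 -0.63  0.92  0.12] F [-0.4 -0.4 -0. ] w 0.0641
shift [0.276 0.077 0.122] turn [-0.     0.001  0.305]
[288.74394911 203.90344435] [95.9  0.1] 302.125
slab in plate frame, outline rect [-1.   0.2] [55.4 40.1] 1.0 centroid [-0.8  0.1]
```

View pics/w1.png

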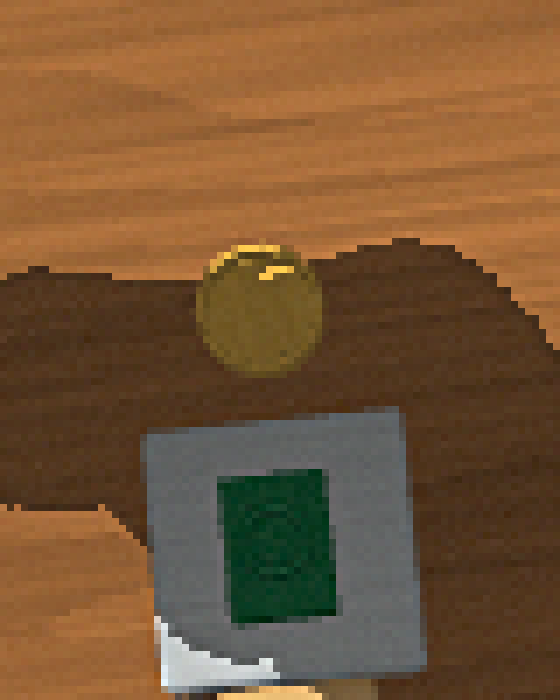

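Dish measured at (95.9, 0.1) mm in the plate frame, against a target of (95, 0). On to the tube.

Emit:
arm_command --pt "0.5 0.276 0.077 0 0 0 0.2" --pt "0.5 0.276 0.077 0 0 0 0.305" --pt "0.5 0.276 0.077 0 0 0 0.305" --pt "0.5 0.276 0.077 0 0 0 0.305" --pt "0.5 0.276 0.077 0 0 0 0.305"

```text
clock: 31.02
position: [0.6012, 0.361, 0.0787]
tool_rot: [3.142, -0.0, 1.529]
force: [-0.2, -0.4, -0.4]
grip_width: 0.0643
```

```bash
python3 plan.py 0.601 0.361 -0.01 1.531
python3 - <<'E'
from chk import *
S=cams.grab_frame("scene"); crop(S,390,200,500,330,5,"pics/x2.png")
E
```

```text
t 31.02 pos [0.6012 0.361  0.0787] rpy [ 3.1416e+00 -3.0000e-04  1.5289e+00] q [-1.03  0.92  0.72  1.5  -0.69  0.98 -0.15] F [-0.2 -0.4 -0.4] w 0.0643
shift [-0.    -0.002  0.591] turn [ 0.    -0.    -0.003]
```

View pics/x2.png

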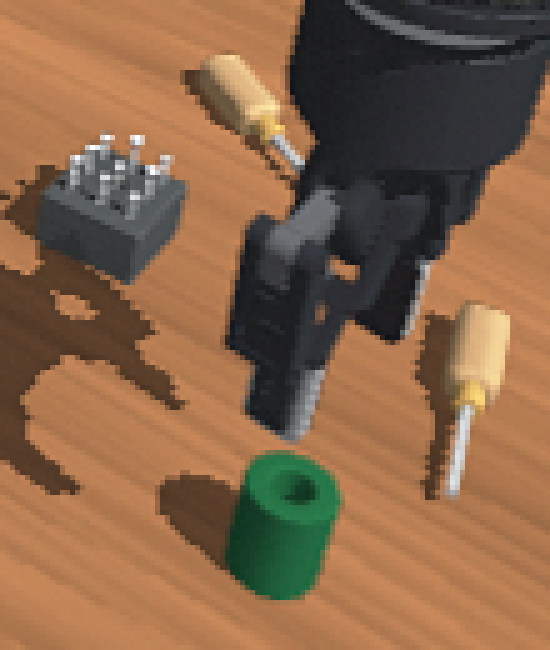

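Emit:
arm_command --pt "0.5 0 0 0.15 0 0 0" --pt "0.5 0 0 0.3 0 0 0" --pt "0.5 0 0 0.3 0 0 0"

```text
clock: 31.45
position: [0.5997, 0.3609, 0.0308]
tool_rot: [-3.139, 0.002, 1.528]
force: [-0.3, 0.2, 0.6]
grip_width: 0.0643
```

```bash
python3 plan.py 0.601 0.361 -0.01 1.531
python3 - <<'E'
from chk import *
S=cams.grab_frame("scene"); crop(S,390,200,500,330,5,"pics/x3.png")
E
```

```text
t 31.45 pos [0.5997 0.3609 0.0308] rpy [-3.1386e+00  2.2000e-03  1.5279e+00] q [-1.01  0.98  0.69  1.52 -0.72  0.92 -0.13] F [-0.3  0.2  0.6] w 0.0643
shift [0.002 0.009 0.272] turn [-0.004  0.003 -0.004]
```

View pics/x3.png

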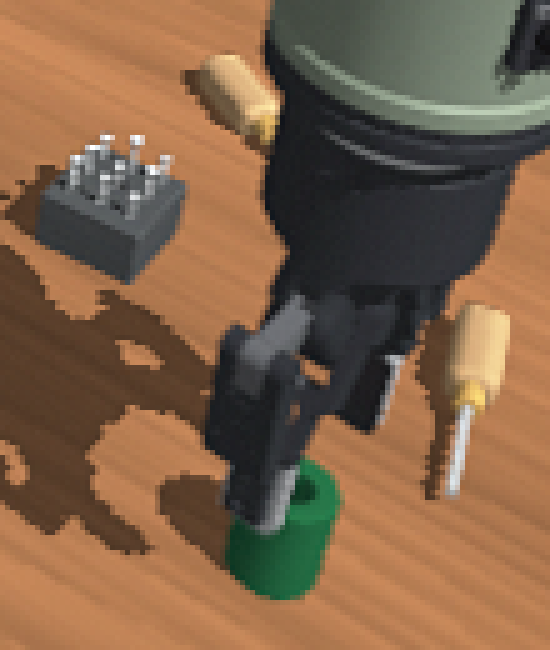

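Run:
```python
from chk import *
ps=1.528; tx=np.array([np.cos(ps),np.sin(ps)]);ty=np.array([np.sin(ps),-np.cos(ps)]); c=np.array([.5997,.3609])
for z in (.052,.058):
  for s in (1,-1):
    pts=[[*(c+s*d*ty+e*tx),z] for d in (.032,.045) for e in (-.011,.011)]
    print(z,s,((proj("scene",pts)+.5-[390,200])*5).round(0).tolist())
print(((proj("scene",[[.601,.361,.045]])+.5-[390,200])*5).round(0))
```

```text
0.052 1 [[223.0, 501.0], [276.0, 535.0], [204.0, 520.0], [257.0, 555.0]]
0.052 -1 [[314.0, 413.0], [366.0, 444.0], [332.0, 396.0], [383.0, 427.0]]
0.058 1 [[226.0, 490.0], [279.0, 524.0], [206.0, 508.0], [260.0, 543.0]]
0.058 -1 [[317.0, 402.0], [370.0, 433.0], [335.0, 385.0], [387.0, 416.0]]
[[291. 487.]]
```

Emit:
arm_command --pt "0.5 0 0 0.15 0 0 0" --pt "0.5 0 0 0.27 0 0 0" --pt "0.5 0 0 0.27 0 0 0" --pt "0.1 0 0 0.27 0 0 0" --pt "-0.2 0 0 0.27 0 0 0" --pt "-0.35 0 0 0.27 0 0 0" --pt "-0.35 0 0 0.27 0 0 0" --pt "-0.35 0 0 0.27 0 0 0" --newtons 30

```text
clock: 32.5
position: [0.6014, 0.3618, -0.0063]
tool_rot: [3.141, -0.001, 1.528]
force: [-1.0, -0.3, 5.9]
grip_width: 0.0343
```

```bash
python3 plan.py
```

```text
t 32.5 pos [ 0.6014  0.3618 -0.0063] rpy [ 3.1407e+00 -6.0000e-04  1.5279e+00] q [-0.99  1.02  0.65  1.52 -0.75  0.86 -0.11] F [-1.  -0.3  5.9] w 0.0343
```

Emit:
arm_command --pt "-0.35 0 0 -0.1 0 0 0" --pt "-0.35 0 0 -0.4 0 0 0" --pt "-0.35 0 0 -0.7 0 0 0" --pt "-0.35 0 0 -0.7 0 0 0"

```text
clock: 33.0
position: [0.6028, 0.3622, 0.1025]
tool_rot: [3.137, -0.003, 1.528]
force: [0.1, 0.2, -1.0]
grip_width: 0.034
```

```bash
python3 plan.py 0.481 0.124 0.095 1.531
python3 - <<'E'
from chk import *
S=cams.grab_frame("scene"); crop(S,390,180,500,310,5,"pics/y2.png")
E
```

```text
t 33.0 pos [0.6028 0.3622 0.1025] rpy [ 3.137  -0.0033  1.5277] q [-1.04  0.9   0.74  1.49 -0.67  1.01 -0.16] F [ 0.1  0.2 -1. ] w 0.034
shift [-1.622 -0.743  0.041] turn [ 0.006 -0.004 -0.004]
```

View pics/y2.png

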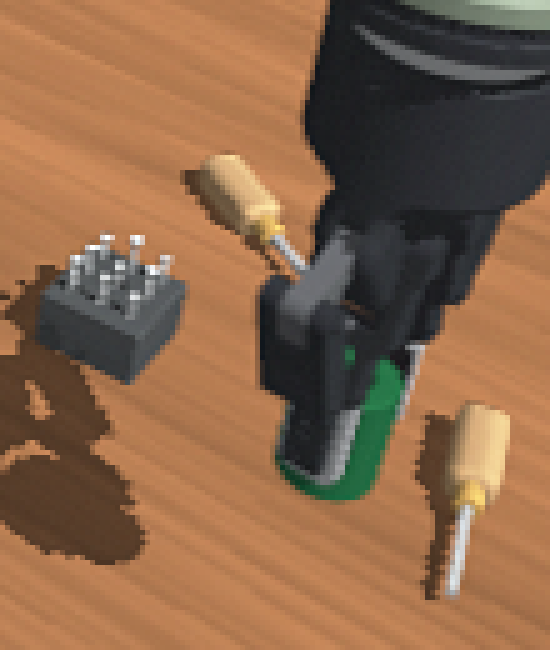

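Emit:
arm_command --pt "-0.35 -0.4 0 0 0 0 0" --pt "-0.35 -0.8 -0.1 0 0 0 0" --pt "-0.35 -1 -0.2 0 0 0 0" --pt "-0.35 -1 -0.2 0 0 0 0"

```text
clock: 33.55
position: [0.5635, 0.2106, 0.0978]
tool_rot: [-3.14, 0.001, 1.525]
force: [0.7, 0.2, -0.2]
grip_width: 0.0339
```

```bash
python3 plan.py 0.481 0.124 0.095 1.531
```

```text
t 33.55 pos [0.5635 0.2106 0.0978] rpy [-3.1402e+00  6.0000e-04  1.5246e+00] q [-0.93  0.76  0.74  1.78 -0.66  0.86  0.08] F [ 0.7  0.2 -0.2] w 0.0339
shift [-0.602 -0.523  0.02 ] turn [-0.002  0.001 -0.008]
```

Emit:
arm_command --pt "-0.35 -0.35 -0.2 0 0 0 0" --pt "-0.35 -0.602 -0.4 0 0 0 -0.006" --pt "-0.35 -0.602 -0.523 0.1 0 0 -0.006" --pt "-0.35 -0.602 -0.523 0.2 0 0 -0.006" --pt "-0.35 -0.602 -0.523 0.3 0 0 -0.006" --pt "-0.35 -0.602 -0.523 0.3 0 0 -0.006"

```text
clock: 34.3
position: [0.4825, 0.1261, 0.0517]
tool_rot: [-3.14, 0.001, 1.533]
force: [-0.7, -0.3, 0.1]
grip_width: 0.0343
```

```bash
python3 plan.py 0.481 0.124 -0.0055 1.531
python3 - <<'E'
from chk import *
S=cams.grab_frame("scene"); crop(S,330,160,450,270,5,"pics/z2.png")
E
```

```text
t 34.3 pos [0.4825 0.1261 0.0517] rpy [-3.1403e+00  1.1000e-03  1.5329e+00] q [-0.84  0.69  0.65  2.07 -0.73  0.62  0.29] F [-0.7 -0.3  0.1] w 0.0343
shift [-0.014 -0.009  0.381] turn [-0.002  0.001  0.002]
```

View pics/z2.png

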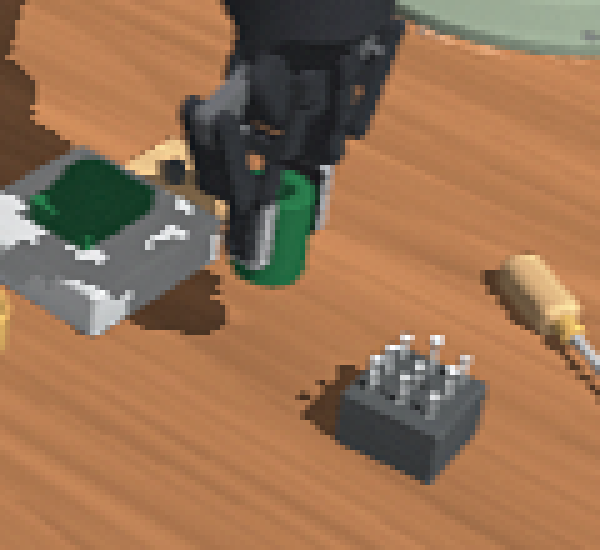

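Emit:
arm_command --pt "-0.35 -0.006 -0.004 0.15 0 0 0" --pt "-0.35 -0.006 -0.004 0.3 0 0 0" --pt "-0.35 -0.006 -0.004 0.35 0 0 0" --pt "-0.35 -0.006 -0.004 0.35 0 0 0"

```text
clock: 34.85
position: [0.482, 0.1251, 0.0006]
tool_rot: [-3.142, 0.0, 1.532]
force: [1.2, 0.0, -0.2]
grip_width: 0.0341
```

```bash
python3 plan.py 0.481 0.124 -0.0063 1.531
```

```text
t 34.85 pos [0.482  0.1251 0.0006] rpy [-3.1416e+00  2.0000e-04  1.5323e+00] q [-0.76  0.77  0.54  2.09 -0.82  0.51  0.36] F [ 1.2  0.  -0.2] w 0.0341
shift [-0.008 -0.006  0.046] turn [-0.     0.     0.002]
```

Setting down, releasing and rising.

Emit:
arm_command --pt "-0.35 -0.006 -0.005 0.03 0 0 0" --pt "-0.35 -0.006 -0.005 0.045 0 0 0" --pt "-0.35 -0.006 -0.005 0.045 0 0 0" --pt "-0.35 -0.006 -0.005 0.045 0 0 0"

```text
clock: 35.35
position: [0.481, 0.1245, -0.0062]
tool_rot: [3.141, -0.0, 1.533]
force: [-0.2, -0.1, -0.1]
grip_width: 0.0342
```

Emit:
arm_command --pt "-0.25 0 0 0.004 0 0 0" --pt "-0.1 0 0 0.004 0 0 0" --pt "0.1 0 0 0.004 0 0 0" --pt "0.3 0 0 0 0 0 0" --pt "0.4 0 0 -0.02 0 0 0" --pt "0.4 0 0 -0.2 0 0 0" --pt "0.4 0 0 -0.5 0 0 0" --pt "0.4 0 0 -0.8 0 0 0"

```text
clock: 36.35
position: [0.4806, 0.1242, 0.1151]
tool_rot: [-3.141, 0.0, 1.532]
force: [0.5, -0.2, 0.7]
grip_width: 0.0594
```

```bash
python3 plan.py 0.4436 0.3706 0.08 2.0
python3 - <<'E'
from chk import *
S=cams.grab_frame("scene"); crop(S,330,160,450,270,5,"pics/za.png")
E
```

```text
t 36.35 pos [0.4806 0.1242 0.1151] rpy [-3.1410e+00  4.0000e-04  1.5321e+00] q [-0.93  0.6   0.78  2.05 -0.63  0.74  0.21] F [ 0.5 -0.2  0.7] w 0.0594
shift [ 1.632 -0.31   0.233] turn [-0.001  0.    -0.596]
```

View pics/za.png

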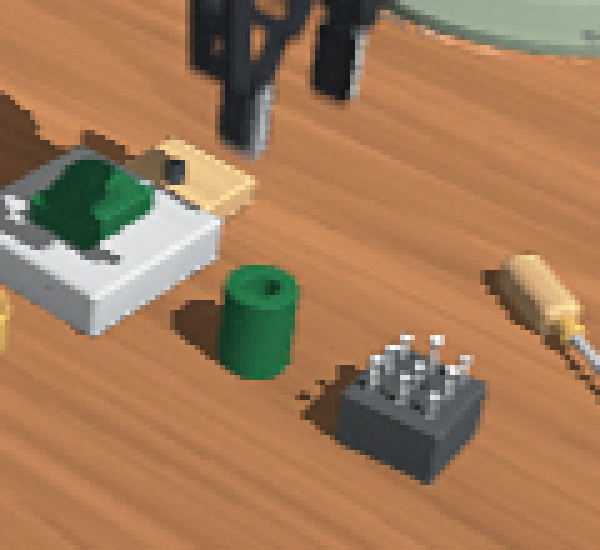

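The tube stands upright at scene (382,224). Next is the graver: turn toward yaw 3.455 and travel.

Emit:
arm_command --pt "0.2 0.4 0 0 0 0 -0.2" --pt "0.2 0.7 0 0 0 0 -0.4" --pt "0.2 0.9 -0.2 0 0 0 -0.6" --pt "0.2 0.9 -0.2 0 0 0 -0.8" --pt "0.2 0.9 -0.2 0 0 0 -0.9" --pt "0.2 0.9 -0.2 0 0 0 -0.9"

```text
clock: 37.15
position: [0.4561, 0.2604, 0.1139]
tool_rot: [3.141, -0.0, 2.239]
force: [-0.7, 0.2, -0.7]
grip_width: 0.0512
```

```bash
python3 plan.py 0.4438 0.3705 0.08 3.455
```

```text
t 37.15 pos [0.4561 0.2604 0.1139] rpy [ 3.1414e+00 -2.0000e-04  2.2388e+00] q [-1.06  0.58  0.6   1.97 -0.48  0.73  0.5 ] F [-0.7  0.2 -0.7] w 0.0512
shift [0.627 0.39  0.226] turn [ 0.    -0.    -1.549]
```

```bash
python3 plan.py 0.4438 0.3705 0.08 3.455
```

```text
t 37.15 pos [0.4561 0.2604 0.1139] rpy [ 3.1414e+00 -2.0000e-04  2.2388e+00] q [-1.06  0.58  0.6   1.97 -0.48  0.73  0.5 ] F [-0.7  0.2 -0.7] w 0.0512
shift [0.627 0.39  0.226] turn [ 0.    -0.    -1.549]
```

State is unchanged, so I continue.

Emit:
arm_command --pt "0.2 0.3 0.2 0 0 0 -0.2" --pt "0.2 0.627 0.39 0 0 0 -0.4" --pt "0.2 0.627 0.39 0 0 0 -0.6" --pt "0.2 0.627 0.39 0.1 0 0 -0.8" --pt "0.2 0.627 0.39 0.2 0 0 -0.9" --pt "0.2 0.627 0.39 0.2 0 0 -0.9"

```text
clock: 37.9
position: [0.4434, 0.3699, 0.083]
tool_rot: [-3.14, -0.001, 2.943]
force: [0.2, 0.2, 0.2]
grip_width: 0.0513
```

```bash
python3 plan.py 0.4438 0.3705 0.05 3.455
```

```text
t 37.9 pos [0.4434 0.3699 0.083 ] rpy [-3.1401e+00 -1.0000e-03  2.9435e+00] q [-1.06  0.65  0.38  1.85 -0.35  0.71  0.89] F [0.2 0.2 0.2] w 0.0513
shift [-0.002  0.005  0.22 ] turn [-0.002 -0.002 -0.651]
```

Emit:
arm_command --pt "0.2 0 0 0 0 0 -0.3" --pt "0.2 0 0 0.05 0 0 -0.5" --pt "0.2 0 0 0.1 0 0 -0.65" --pt "0.2 0 0 0.2 0 0 -0.65" --pt "0.2 0 0 0.2 0 0 -0.65" --pt "0.2 0 0 0.2 0 0 -0.65"

```text
clock: 38.65
position: [0.4438, 0.3705, 0.0538]
tool_rot: [-3.141, -0.0, -2.829]
force: [0.2, 0.5, 0.0]
grip_width: 0.0509
```

```bash
python3 plan.py 0.4438 0.3705 -0.014 3.455
python3 - <<'E'
from chk import *
S=cams.grab_frame("scene"); crop(S,430,200,530,310,6,"pics/zb.png")
T=cams.grab_frame("top"); cv2.imwrite("pics/T10.png",T)
crop(T,130,190,250,290,6,"pics/zb1.png")
E
```

```text
t 38.65 pos [0.4438 0.3705 0.0538] rpy [-3.1412 -0.     -2.8289] q [-0.95  0.68  0.22  1.85 -0.23  0.64  1.29] F [0.2 0.5 0. ] w 0.0509
shift [-0.    -0.     0.452] turn [-0.    -0.    -0.001]
```

View pics/zb.png

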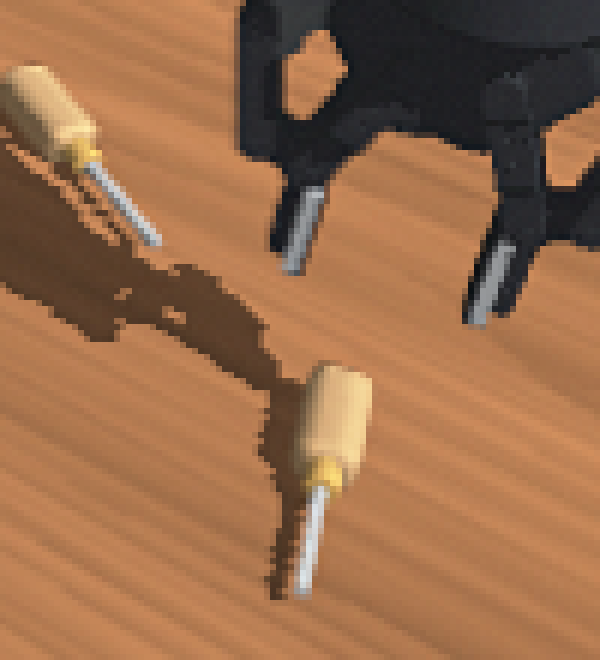

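View pics/zb1.png

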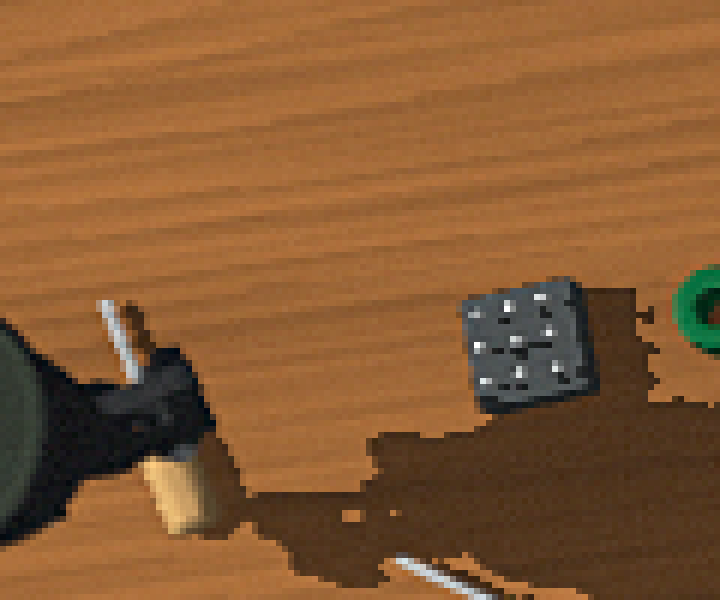

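Run:
```python
from chk import *
print(((proj("scene",[[.4438,.3705,z] for z in (.01,.075,.082)])+.5-[430,200])*6).round(0))
print(((proj("top",[[.4438,.3705,z] for z in (.01,.075,.085)])+.5-[130,190])*6).round(0))
```

```text
[[330. 425.]
 [377. 288.]
 [383. 272.]]
[[176. 480.]
 [122. 471.]
 [113. 470.]]
```

The projection agrees with the view. Lowering and gripping the handle.

Emit:
arm_command --pt "0.2 0 0 0.15 0 0 0" --pt "0.2 0 0 0.3 0 0 0" --pt "0.2 0 0 0.45 0 0 0" --pt "0.2 0 0 0.455 0 0 0" --pt "0.2 0 0 0.455 0 0 0"

```text
clock: 39.38
position: [0.4441, 0.3708, -0.0137]
tool_rot: [3.141, 0.001, -2.827]
force: [-0.6, 0.0, -0.0]
grip_width: 0.0516
```

Emit:
arm_command --pt "-0.2 0 0 0 0 0 0" --pt "-0.5 0 0 0 0 0 0" --pt "-0.7 0 0 0 0 0 0" --pt "-0.7 0 0 0 0 0 0" --pt "-0.7 0 0 0 0 0 0" --newtons 30

```text
clock: 40.0
position: [0.444, 0.3709, -0.0137]
tool_rot: [3.141, 0.001, -2.826]
force: [-2.2, -0.4, 10.0]
grip_width: 0.0207
```

```bash
python3 plan.py
```

```text
t 40.0 pos [ 0.444   0.3709 -0.0137] rpy [ 3.1410e+00  8.0000e-04 -2.8265e+00] q [-0.92  0.78  0.18  1.87 -0.26  0.51  1.32] F [-2.2 -0.4 10. ] w 0.0207
```

Emit:
arm_command --pt "-0.7 0 0 -0.1 0 0 0" --pt "-0.7 0 0 -0.4 0 0 0" --pt "-0.7 0 0 -0.8 0 0 0" --pt "-0.7 0 0 -0.8 0 0 0"

```text
clock: 40.5
position: [0.4455, 0.372, 0.1105]
tool_rot: [3.138, 0.006, -2.827]
force: [-0.8, 0.2, -1.7]
grip_width: 0.0214
```

```bash
python3 plan.py 0.4571 -0.0983 0.105 3.102
python3 - <<'E'
from chk import *
S=cams.grab_frame("scene"); crop(S,430,180,530,310,6,"pics/zc.png")
E
```

```text
t 40.5 pos [0.4455 0.372  0.1105] rpy [ 3.1381  0.0064 -2.8267] q [-0.98  0.59  0.26  1.83 -0.21  0.74  1.28] F [-0.8  0.2 -1.7] w 0.0214
shift [ 0.898 -3.005  0.021] turn [0.006 0.007 0.451]
```

View pics/zc.png

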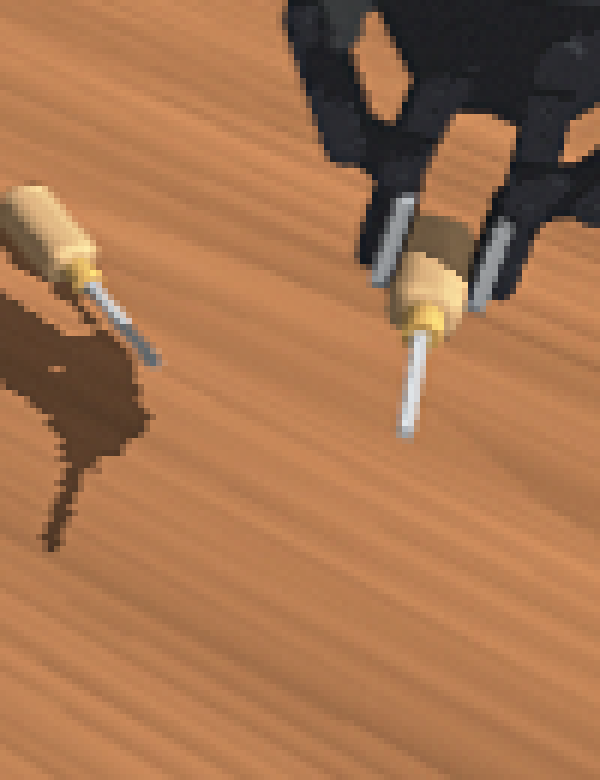

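Emit:
arm_command --pt "-0.7 0.1 -0.35 0 0 0 0.15" --pt "-0.7 0.25 -0.7 0 0 0 0.3" --pt "-0.7 0.35 -1 0 0 0 0.45" --pt "-0.7 0.35 -1 0 0 0 0.45"

```text
clock: 41.05
position: [0.4398, 0.2081, 0.1053]
tool_rot: [-3.14, -0.001, 3.097]
force: [-0.3, -0.2, -1.1]
grip_width: 0.0211
```

```bash
python3 plan.py 0.4571 -0.0983 0.105 3.102
```

```text
t 41.05 pos [0.4398 0.2081 0.1053] rpy [-3.1399e+00 -1.2000e-03  3.0972e+00] q [-0.83  0.49  0.35  2.06 -0.28  0.63  1.23] F [-0.3 -0.2 -1.1] w 0.0211
shift [-0.206 -2.035  0.005] turn [-0.002 -0.001 -0.006]
```

Emit:
arm_command --pt "-0.7 -0.03 -0.35 0 0 0 0" --pt "-0.7 -0.06 -0.75 0 0 0 0" --pt "-0.7 -0.1 -1 0 0 0 -0.006" --pt "-0.7 -0.1 -1 0 0 0 -0.006"

```text
clock: 41.55
position: [0.4495, 0.059, 0.1053]
tool_rot: [-3.141, -0.001, 3.105]
force: [0.2, 2.2, 0.4]
grip_width: 0.021
```

Emit:
arm_command --pt "-0.7 -0.03 -0.35 0 0 0 0" --pt "-0.7 -0.06 -0.75 0 0 0 0" --pt "-0.7 -0.1 -1 0 0 0 0" --pt "-0.7 -0.1 -1 0.1 0 0 0" --pt "-0.7 -0.1 -1 0.3 0 0 0" --pt "-0.7 -0.1 -1 0.3 0 0 0" --pt "-0.7 -0.1 -1 0.3 0 0 0"

```text
clock: 42.42
position: [0.4597, -0.0883, 0.0608]
tool_rot: [3.141, -0.0, 3.109]
force: [-0.4, -0.9, -1.0]
grip_width: 0.0214
```

```bash
python3 plan.py 0.4571 -0.0983 -0.0125 3.102
python3 - <<'E'
from chk import *
S=cams.grab_frame("scene"); crop(S,260,100,400,240,5,"pics/zd.png")
E
```

```text
t 42.42 pos [ 0.4597 -0.0883  0.0608] rpy [ 3.1415e+00 -3.0000e-04  3.1094e+00] q [-0.15  0.55  0.28  2.13 -0.31  0.5   1.9 ] F [-0.4 -0.9 -1. ] w 0.0214
shift [ 0.015 -0.067  0.489] turn [ 0.    -0.     0.009]
```

View pics/zd.png

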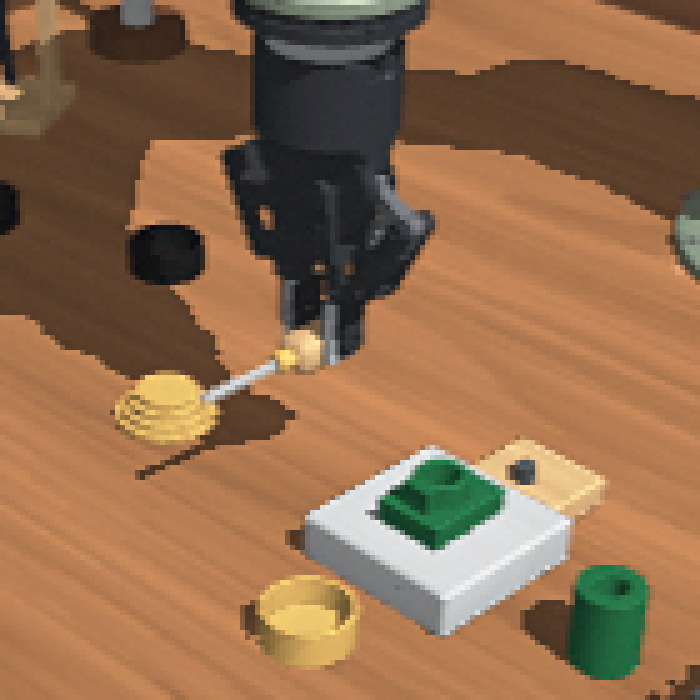

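Emit:
arm_command --pt "-0.7 0.012 -0.06 0.1 0 0 0.009" --pt "-0.7 0.012 -0.062 0.25 0 0 0.009" --pt "-0.7 0.012 -0.062 0.4 0 0 0.009" --pt "-0.7 0.012 -0.062 0.43 0 0 0.009" --pt "-0.7 0.012 -0.062 0.43 0 0 0.009"

```text
clock: 43.1
position: [0.4573, -0.0988, -0.004]
tool_rot: [-3.142, -0.0, 3.1]
force: [-0.1, 0.3, -0.3]
grip_width: 0.0211
```

```bash
python3 plan.py 0.4571 -0.0983 -0.013 3.102
```

```text
t 43.1 pos [ 0.4573 -0.0988 -0.004 ] rpy [-3.1415e+00 -3.0000e-04  3.1004e+00] q [-0.06  0.67  0.2   2.15 -0.36  0.35  1.96] F [-0.1  0.3 -0.3] w 0.0211
shift [0.001 0.003 0.06 ] turn [-0.    -0.    -0.002]
```

Emit:
arm_command --pt "-0.7 0 0.003 0.03 0 0 0" --pt "-0.7 0 0.003 0.06 0 0 0" --pt "-0.7 0 0.003 0.06 0 0 0" --pt "-0.7 0 0.003 0.064 0 0 0" --pt "-0.6 0 0.003 0.064 0 0 0" --pt "-0.4 0 0.003 0.064 0 0 0" --pt "-0.2 0 0.003 0.06 0 0 0" --pt "0 0 0.003 0.05 0 0 0"

```text
clock: 44.1
position: [0.4574, -0.098, -0.0115]
tool_rot: [-3.142, -0.0, 3.101]
force: [-0.3, -0.3, -0.7]
grip_width: 0.0426
```

Emit:
arm_command --pt "0 0 0 -0.1 0 0 0" --pt "0 0 0 -0.4 0 0 0" --pt "0 0 0 -0.8 0 0 0" --pt "0 0 0 -1 0 0 0" --pt "0 0 0 -1 0 0 0"

```text
clock: 44.72
position: [0.4585, -0.0979, 0.1412]
tool_rot: [3.141, 0.004, 3.101]
force: [0.5, 0.8, -0.7]
grip_width: 0.0428
```

```bash
python3 plan.py 0.42 -0.38 0.18 3.102
python3 - <<'E'
from chk import *
S=cams.grab_frame("scene"); crop(S,260,100,400,240,5,"pics/ze.png")
E
```

```text
t 44.73 pos [ 0.4585 -0.0979  0.1412] rpy [3.141  0.0045 3.1011] q [-0.22  0.4   0.38  2.09 -0.24  0.69  1.85] F [ 0.5  0.8 -0.7] w 0.0428
shift [ 0.179 -1.889 -0.26 ] turn [ 0.001  0.006 -0.001]
```

View pics/ze.png

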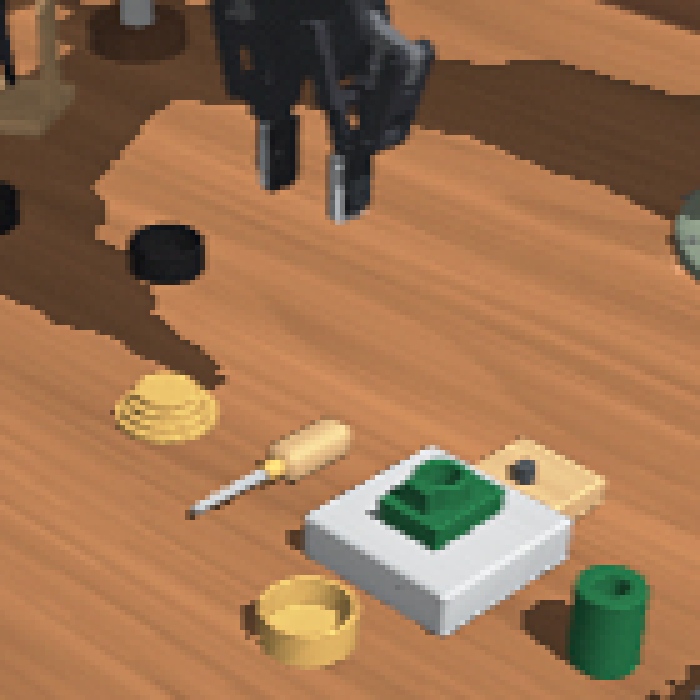

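The graver lies alongside the plate at scene (314,191). I'll clear the arm out of the top view for the final checks.

Emit:
arm_command --pt "0 0 -0.4 -0.2 0 0 0" --pt "0 0 -0.8 -0.3 0 0 0" --pt "0 0.1 -1 -0.4 0 0 0" --pt "0 0.1 -1 -0.4 0 0 0"

```text
clock: 45.28
position: [0.4349, -0.2498, 0.1987]
tool_rot: [-3.141, -0.0, 3.096]
force: [-0.4, 1.1, 0.1]
grip_width: 0.0425
```

Emit:
arm_command --pt "0 0 -0.4 0 0 0 0" --pt "0 0 -0.8 0 0 0 0" --pt "0 0 -1 0 0 0 0" --pt "0 0 -1 0 0 0 0"

```text
clock: 45.78
position: [0.4295, -0.3982, 0.197]
tool_rot: [3.141, -0.002, 3.099]
force: [-0.4, 0.8, -0.6]
grip_width: 0.0426
```

```bash
python3 plan.py
python3 - <<'E'
from chk import *
T=cams.grab_frame("top"); S=cams.grab_frame("scene"); cv2.imwrite("pics/T11.png",T); cv2.imwrite("pics/S11.png",S)
crop(T,200,130,400,300,4,"pics/zf.png")
E
```

```text
t 45.77 pos [ 0.4295 -0.3982  0.197 ] rpy [ 3.1411e+00 -2.0000e-03  3.0988e+00] q [ 0.34  0.51  0.44  1.74 -0.26  0.95  2.41] F [-0.4  0.8 -0.6] w 0.0426
```

View pics/zf.png

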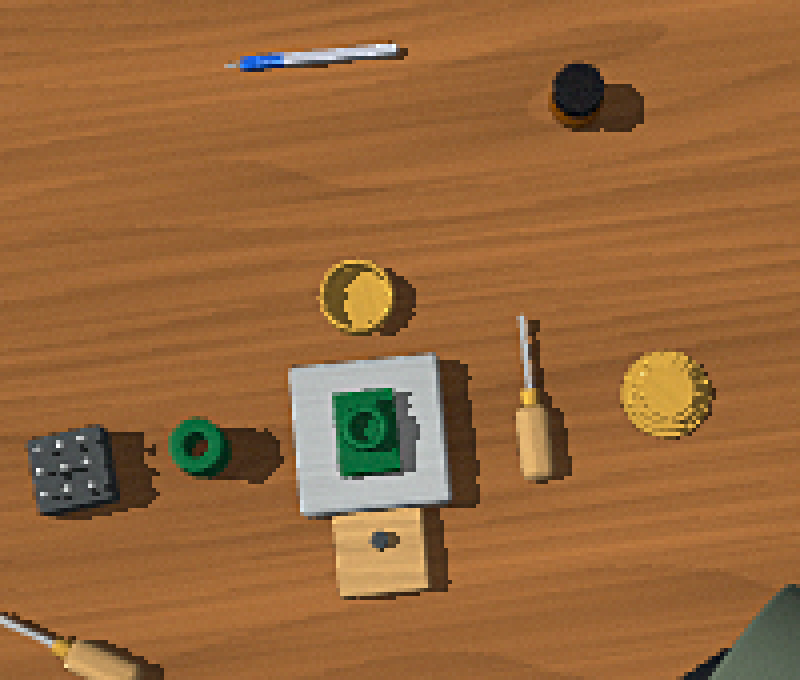

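View pics/T11.png

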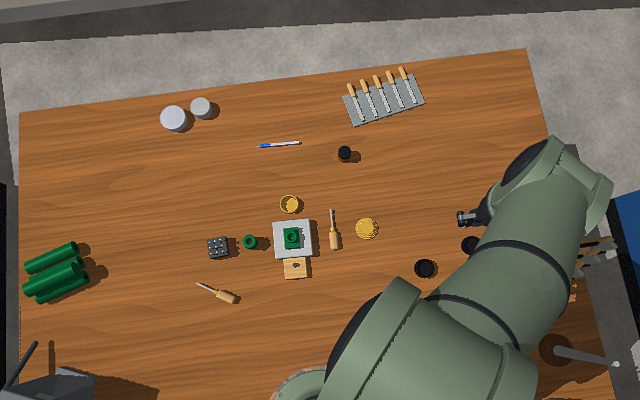

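Run:
```python
from chk import *
T=cv2.imread("pics/T11.png");S=cv2.imread("pics/S11.png")
G=((55,80,15),(100,255,255));B=((16,90,60),(35,255,255))
slabchk(T)
a=region(T,*G,(238,230,262,254))[0].mean(0); b=region(S,*G,(366,200,398,245))[0].mean(0)
print("tube top",(pf(onz("top",[a],.0225))*1000).round(1),"scene",(pf(onz("scene",[b],.0225))*1000).round(1),tri(a,b))
a=region(T,*B,(274,190,304,218),5)[0].mean(0); b=region(S,*B,(306,208,336,238),5)[0].mean(0)
print("dish top",(pf(onz("top",[a],.01))*1000).round(1),"scene",(pf(onz("scene",[b],.01))*1000).round(1),tri(a,b))
a=region(T,*B,(350,212,384,244),5)[0].mean(0);print("disc",(pf(onz("top",[a],.008))*1000).round(1))
D=((80,0,10),(140,255,130))
a=region(T,*D,(200,230,236,262),9)[0].mean(0);print("burr",(pf(onz("top",[a],.015))*1000).round(1))
# graver: tip, shaft base, ferrule; handle outline (crop zf /4)
for uv,z in (((521,318),.01),((529,388),.01),((530,397),.01),((534,480),.01),((518,440),.01),((551,440),.01)):
    p=np.array(uv)/4-.5+[200,130]; print("graver pt",(pf(onz("top",[p],z))*1000).round(1))
T0=cv2.imread("pics/top0.png")
d=cv2.absdiff(T0[125:165,240:360],T[125:165,240:360]).max(2); print("pencil/jar diff>40:",(d>40).sum())
crop(T,320,200,350,255,10,"pics/zg.png")
```

```text
slab in plate frame, outline rect [-1.1  0.1] [55.4 40.3] 0.7 centroid [-0.9  0.1]
tube top [[  2.1 111.8]] scene [[  0.9 113. ]] (array([0.48240394, 0.12362757, 0.02270625]), np.float64(0.0017248886434418089))
dish top [[96.3 -0. ]] scene [[95.   1.8]] (array([0.57191695, 0.00835953, 0.00993143]), np.float64(0.0021522529003737976))
disc [[   9.4 -201.5]]
burr [[ -3.9 197.6]]
graver pt [[  70.8 -109.6]]
graver pt [[  22.5 -109.8]]
graver pt [[  16.3 -109.9]]
graver pt [[ -39.4 -106.5]]
graver pt [[-11.8 -98.7]]
graver pt [[ -13.9 -120.7]]
pencil/jar diff>40: 0
```

View pics/zg.png

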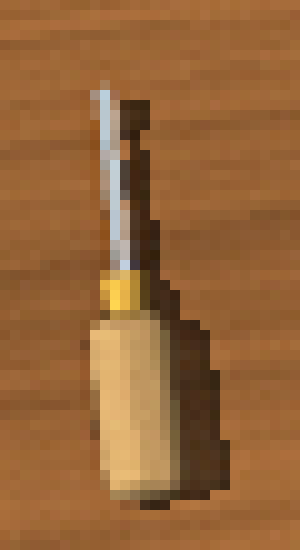

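All placements check out within about 2 mm, and the jar and pencil pixels are unchanged. Handing in.

```bash
python3 -c "
from workcell import job,telemetry
print(job.job_done()); print(telemetry.observe()['clock'])"
```

```text
the job is handed in; nothing more can be done
None
the job is handed in; nothing more can be done
```

The bench is laid out as asked, in the order asked, and the job was handed in at about 46 s of the 118 s. Everything is released and the arm is raised clear. No verdict was reported.

Last camera checks, in the plate's frame (x to the rear, y to the left):

| Item | Measured | Target |
|---|---|---|
| Slab on plate | about 1 mm off the middle, 0.7° from square | middle, squared up |
| Ring on slab | lying flat, axis within about 1–2 mm of the slab's middle | middle of slab |
| Dish | (95–96, 0–2) mm, so about 20–21 mm clear of the rear edge | (95, 0) mm, 20 mm clear |
| Tube | upright at (1–2, 112–113) mm | (0, about 112) mm |
| Graver | handle about 110 mm to the right, parallel to the side, shaft to the rear; handle spans about −40 to +10 mm along the plate | about 110 mm |
| Jar and pencil | no change in the picture | not moved |

- **Height reading:** the reported tool height was about 36 mm too low, so the first slab grasp closed above the slab without moving it. I found the true height by touching the bare table with the shut fingers (about 39 N at the last step) and worked from that afterwards.
- **Camera agreement:** the two cameras disagreed by about 2 mm, within their stated calibration.
- **Graver:** I took the one lying farthest from the base, at 0.58 m against 0.40 m. I treated the wood-handled tools on the grey mat as scenery, since they have no ferrule and lie out of reach.

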